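# Clip a primed panel to the spraying easel

### The job

Get the white-primed plywood panel ready for spraying: take it from the slotted rack and stand it on the little table easel, down in the ledge and flat against the easel's board, centred, white face to the front. Then take the orange spring clamp off its storage rail and clip it over the top edge of panel and board together, on the wood beside the hand cut-out (either side), square on and with both pads well down, and let go. Leave the glass jar, the sanding block and the green can cap where they are.

Things in the scene. Friction and masses are not known exactly. Their poses are not given: they have to be found in the camera images.
- easel: wooden table easel, fixed to the bench, 240 x 200 mm on plan, 180 mm high; origin on the bench below the front of its board's foot; x points to its back, its front faces the robot more or less
- easel_board: the easel's leaning board (27 deg back), 170 wide, 12 thick, 150 high, and its ledge (200 wide). Origin: mid ledge top at the board's front face; z up along the board, x back through it (x 0 to 12), y along the ledge. Lip at x -22 to -14, 9 high: the panel's foot goes in the 14 mm gap. Cut-out open at the top, y -30 to 30, z 105 up: finger room behind the panel. Rear leg at y 0, below z 85
- rack: light wooden rack, fixed, 150 x 190 mm; two slots along its y, 9.5 wide, 30 deep, floors 12 mm above the bench; the front slot (x = -40 mm) holds the primed panel, the rear one (x = +40) a smaller green panel, 130 mm wide, top at 112 mm, which is fixed
- panel: plywood panel, 180 wide (y) x 150 high (z) x 8 mm thick (x), white-primed on its -x face, bare wood on the other, 0.13 kg; stands upright in the rack. Origin: middle of its lower edge, z up in the panel, x through its thickness towards the bare back
- panel_face (a point): middle of the panel's white face
- panel_top (a point): middle of the panel's top edge
- rail: storage rail, fixed: upright wooden strip 12 mm thick and 232 mm long (along y) on two end feet, top edge 85 mm above the bench; a grey spare clamp is fixed at y = -78 mm
- clamp: orange sprung clamp, peg kind, 110 long, 24 wide (y). Origin: pivot pin, 22 mm above the rail's top at the start; z to the handles, y along the pin, x the way jaws spread. Pads 36 to 50 mm below the pivot; wood may enter up to 18 mm below it. Grips 22 to 63 mm above it, 57 mm over their ends at the start; squeezed to the stop (about 12 N) 25 mm, pads then 33 mm apart. 0.07 kg
- clamp_a (a joint): swing of the -x half of the clamp about its pin, rad; 0 = pads 12 mm apart (on the rail), -0.108 = shut, 0.26 = at the stop; 0.09 on 20 mm of wood
- clamp_b (a joint): the same for the +x half
- jar: glass jar, 61 mm wide, 82 mm high, upright, origin under its centre; a bystander
- block: brown sanding block, 60 x 100 x 28 mm, origin under its centre; a bystander
- green_cap: green can cap, 60 mm wide, 29 mm high, origin under its centre; a bystander
Things that resemble listed ones, but are neither listed nor needed, are in the scene too. Leave any purple look-alike of the clamp alone.

How it is judged:
On the way:
1. the panel stands free in the ledge, flat against the board, centred within 20 mm, white face to the front (z of panel in the frame of easel_board between -0.004 and 0.004 m and y of panel in the frame of easel_board between -0.02 and 0.02 m and x of panel_face in the frame of easel_board between -0.012 and -0.0055 m and angle between the z axis of panel and the z axis of easel_board, either way round below 0.06 rad and angle between the x axis of panel and the x axis of easel_board, either way round below 0.06 rad and linear speed of panel below 0.01 m/s and contact force between the fingers and panel below 0.1 N), for 0.2 s.
At the end, for the whole second after the job is handed in: panel in the ledge (foot within 4 mm), flat on the board (0.06 rad), centred within 20 mm, white face front; clamp gripping panel and board (3 N or more each), its middle 40-75 mm left or right of the board's, pivot 160-190 mm up and within 10 mm of mid joint, square within 0.25 rad; all at rest (z of panel in the frame of easel_board between -0.004 and 0.004 m and y of panel in the frame of easel_board between -0.02 and 0.02 m and x of panel_face in the frame of easel_board between -0.012 and -0.0055 m and angle between the z axis of panel and the z axis of easel_board, either way round below 0.06 rad and angle between the x axis of panel and the x axis of easel_board, either way round below 0.06 rad and linear speed of each of panel, clamp below 0.01 m/s and z of clamp in the frame of easel_board between 0.16 and 0.19 m and x of clamp in the frame of easel_board between -0.008 and 0.012 m and angle between the z axis of clamp and the z axis of easel_board, either way round below 0.25 rad and angle between the y axis of clamp and the y axis of easel_board, either way round below 0.25 rad and contact force between clamp and panel above 3 N and contact force between clamp and easel_board above 3 N and (y of clamp in the frame of easel_board between 0.04 and 0.075 m or y of clamp in the frame of easel_board between -0.075 and -0.04 m)); the robot touches nothing.
It fails at once if a bystander (glass jar, sanding block, green cap) is moved more than 20 mm (distance of any of jar, block, green_cap from where it was at the start of the episode above 0.02 m).
It also fails if it takes over 54 s, if anything falls off the work surface, if the arm or the gripper's body presses on something with over 40 N, if the wrist force passes 120 N, or if a joint passes its speed limit or range.

### The arm

A 7-joint arm with a two-finger parallel gripper is mounted at the origin on a cart in front of the work surface, level with it; the furniture and walls round the work are solid. World frame = base frame: x ahead of the robot, y to its left, z up, the work surface at z = 0. Lengths are in m, angles in rad, forces in N, time in s.
With the tool pointing down it reaches from about 0.4 to 0.85 m from the base axis. Payload 4.5 kg.
Tool frame: the origin (TCP) lies on the centre line of the jaws, within the pads' length; the fingertips stand 22 mm ahead of it and the grasp point (between the pads) lies 3 mm ahead of it (robot.tips_ahead is the distance from the TCP to the fingertips, in m); z points along the fingers, y is the direction in which the jaws open and shut (so a half turn about z gives the same grasp; the last joint's range is limited). The gripper opens to 85 mm and grips with 20 to 120 N. Pads are 22 mm wide; open, the fingers measure 114 mm over their backs; the gripper's body (76 mm by 85 mm) begins 54 mm behind the grasp point. The pads swing forward as they close: fully open they stand 13 mm farther back than shut.
Start: joints at [-1.144, 0.689, -0.195, 1.565, 0.157, 0.902, -0.215], TCP at [0.239, 0.577, 0.253] pointing down, gripper open.
Joint ranges: [-3.01, 3.01], [-0.46, 2.08], [-1.47, 1.51], [0.13, 2.56], [-1, 4.14], [0.04, 2.09], [-2.66, 2.66]. Speed limits (rad/s): [2.57, 2.57, 3.14, 3.14, 3.14, 3.14, 3.14].

### API

Orientations are given as a 3x3 rotation matrix whose columns are the frame's x, y, z axes.
In Python, from bench import robot gives the robot as it stands.
- The arm moves only by the tool servo_tool, never from a script. Its argument "deltas" is a list that holds one entry, the list of rows, each a list of 6 numbers: the shift along the tool's x, y, z in m, then the turn, a rotation vector about the tool's x, y, z in degrees. A call has 1 to 20 rows; each row shifts and turns the commanded pose from where the row before left it, along the tool's axes as they then stand; what a row does not reach is not made up. A row lasts 1/10 s, in which the tool goes at most 50 mm and 8.59 degrees, less where a joint would pass 70% of its speed; a pose out of reach is approached as far as the arm can. A call is refused whole if a number of a shift passes 0.05 or a number of a turn 8.59, either way. A call with a gripper value outside its range is refused whole. "jaw" is the finger opening in m, from 0 to 0.0854, set as the call begins (left out, the last holds). The fingers move at their own pace and stop on an object; the grip force is fixed at half the most. Time passes only in rows, so rows that do not move let the fingers close. It gives the time, the measured TCP pose, the force and the opening at its end, in the units of the state.
- robot.get_state(): the state, without advancing time (a new reading comes with each control period).
- robot.get_image(name): name is "side" or "top"; returns the picture (420x560x3 uint8, red, green, blue); there is no depth.
- robot.camera_info(name): a dict with "intrinsics" (3x3 intrinsics, pixels), "R" (3x3) and "t" (3): a world point X has camera coordinates R X + t. Camera axes: x right, y down, z forward; pixel columns grow to the right and rows downward; lengths in m; the calibration is good to about 2 mm. A picture is of the moment at which its call begins. camera_info takes no time and is no camera call.
- robot.finish_job(): hands the job in, once; it reports no verdict.
Trained networks look in the newest picture that a camera, given by its name, has taken for a name from the list of things; names that differ only in an ending like _2 or _b are one class to them, and where a whole thing is asked for, a point or a joint stands for the part that bears it (a point fixed in the world has none). Each returns a list of dicts, best first, with "score" (0 to 1); they miss things now and then, are a little off and sometimes report something else, mostly with a low value. They report only what shows in the picture. A call takes as long as a camera call. They do not tell look-alikes from the thing itself.
- robot.masks_of(camera, query): "pixels" (420x560 bool, what is visible of it) and "point" ([column, row] as shares, 0 to 1, of the picture: columns of its width, rows of its height, amid what is visible of it).
- robot.tip_of(camera, query): "point" ([column, row] as shares, 0 to 1, of the picture: columns of its width, rows of its height: a listed point, or the origin of a listed thing).
The state is a dict: "time": time; "joint_positions": joint angles; "qvel": joint speeds; "joint_efforts": joint torques, N m; "ee_pos": TCP position; "ee_rot": TCP orientation; "force": force on the tool from outside, world axes, zero at the start; "ft_torque": the same for the moment, N m; "width": finger opening in m.
Only numpy, scipy, OpenCV 4.12 (cv2) and the standard library are available. Lean on these libraries where they do the work, as an engineer would, in place of code of your own. Each camera call takes 0.05 s, during which the arm holds its last target.

## Working session

There is one attempt and no reset: what is moved stays moved. The work goes in short steps, Python scripts to look and compute and a tool call to move; the robot and the scene stay as the last step left them, time stands still between calls to the robot, and variables do not carry over. Pictures are saved under pics/ and viewed, and the job is handed in when it is done.

Besides the shell and the picture viewer there is one more tool, called after ">>>" in YAML: its name, and indented under it one key for each argument. servo_tool: Moves the arm, as the interface text tells. Its arguments: {"type":"object","properties":{"deltas":{"type":"array"},"jaw":{"type":"number"}},"required":["deltas"]}

```bash
ls; mkdir -p pics; python3 - <<'E'
from bench import robot
import cv2, numpy as np
s=robot.get_state(); print(s['time'],s['ee_pos'],np.round(s['ee_rot'],3).tolist(),s['width'],robot.tips_ahead)
for c in ['side','top']:
    im=robot.get_image(c); cv2.imwrite(f'pics/{c}0.png',cv2.resize(im[:,:,::-1],(800,600),interpolation=cv2.INTER_CUBIC))
    i=robot.camera_info(c); print(c,np.round(i['intrinsics'],1).tolist(),np.round(i['R'],4).tolist(),np.round(i['t'],4).tolist(), 'C',np.round(-i['R'].T@i['t'],3) if hasattr(i['R'],'T') else '')
print(robot.get_state()['time'])
E
```

```text
pics
0.0 [0.23905371 0.57678818 0.25247264] [[-0.924, 0.383, -0.001], [0.383, 0.924, -0.002], [-0.0, -0.002, -1.0]] 0.08549084267791665 0.022
side [[385.0, 0.0, 280.1], [0.0, 385.0, 206.9], [0.0, 0.0, 1.0]] [[0.8578, -0.5138, -0.0152], [-0.3202, -0.511, -0.7977], [0.4021, 0.6891, -0.6028]] [-0.5039, 0.2714, 1.0545] C [ 0.095 -0.847  0.845]
top [[436.3, 0.0, 280.6], [0.0, 436.3, 208.4], [0.0, 0.0, 1.0]] [[0.0081, -0.9999, -0.0134], [-0.9988, -0.0075, -0.0489], [0.0488, 0.0138, -0.9987]] [0.0165, 0.579, 1.2193] C [0.519 0.004 1.246]
0.1
```

View pics/side0.png

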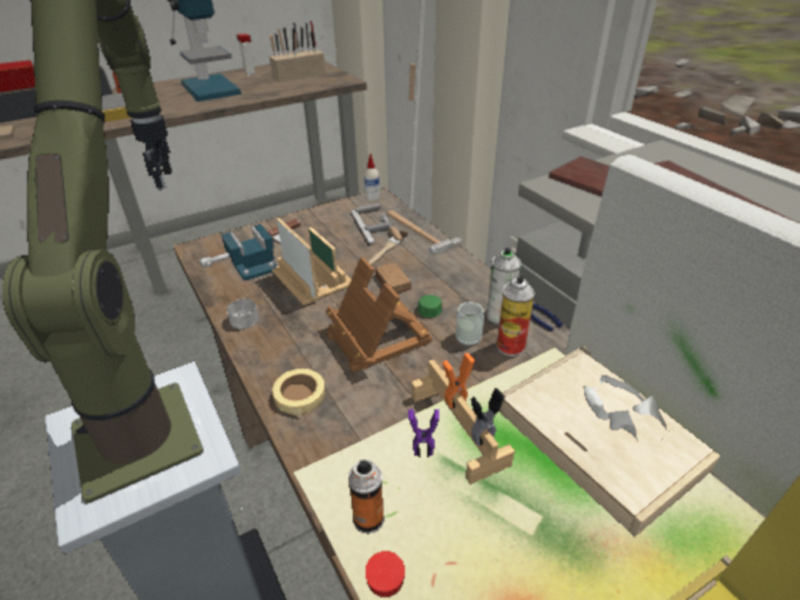

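View pics/top0.png

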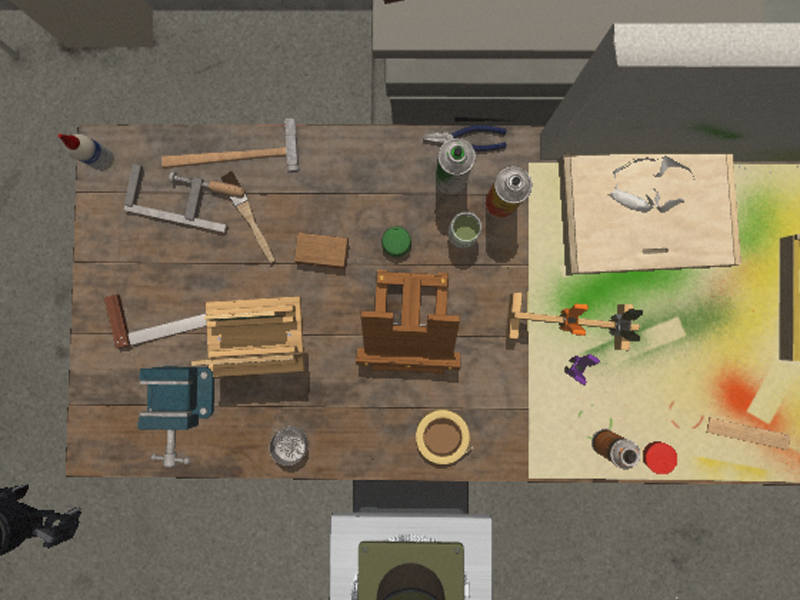

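The side view shows the robot at left, rack with white panel (~310,260), easel (~375,315), orange clamp on its rail (~458,380). In the top view the rack is at (253,335), the easel at (410,320) and the clamp at (573,320).

```bash
cat > h.py <<'E'
import numpy as np, cv2
from bench import robot
def P(c):
    i=robot.camera_info(c); return np.array(i['intrinsics']),np.array(i['R']),np.array(i['t'])
CAM={c:P(c) for c in ['side','top']}
def proj(c,X):
    K,R,t=CAM[c]; X=np.atleast_2d(X); q=(X@R.T+t)@K.T; return q[:,:2]/q[:,2:]
def ray(c,uv):
    K,R,t=CAM[c]; d=R.T@np.linalg.inv(K)@np.array([uv[0],uv[1],1.]); return -R.T@t,d/np.linalg.norm(d)
def onplane(c,uv,z):
    o,d=ray(c,uv); return o+d*(z-o[2])/d[2]
def tri(a,b):
    o1,d1=ray('side',a); o2,d2=ray('top',b)
    A=np.stack([d1,-d2],1); l=np.linalg.lstsq(A,o2-o1,rcond=None)[0]
    p,q=o1+l[0]*d1,o2+l[1]*d2; return (p+q)/2,np.linalg.norm(p-q)
def px(p): return np.array([p[0]*560,p[1]*420])
E
python3 - <<'E'
from h import *
import pickle
ims={c:robot.get_image(c) for c in ['side','top']}
out={}
for q in ['easel_board','easel','rack','panel','panel_face','panel_top','rail','clamp']:
    r={}
    for c in ['side','top']:
        t=robot.tip_of(c,q)
        r[c]=[(px(x['point']),x['score']) for x in t[:3]]
    print(q,{c:[(np.round(p,1).tolist(),round(s,2)) for p,s in v] for c,v in r.items()})
    if r['side'] and r['top']:
        print('   ',[np.round(v,4) for v in tri(r['side'][0][0],r['top'][0][0])])
for q in ['panel','clamp','easel_board','rack','rail']:
    for c in ['side','top']:
        m=robot.masks_of(c,q); out[q,c]=m
pickle.dump((ims,out),open('m0.pkl','wb'))
print(robot.get_state()['time'])
for c,box in [('side',(180,140,320,270)),('top',(130,180,330,270)),('side',(260,230,380,350)),('top',(340,200,460,270))]:
    pass
def crop(c,x0,y0,x1,y1,n):
    s=min(800/(x1-x0),600/(y1-y0)); cv2.imwrite(f'pics/{n}.png',cv2.resize(ims[c][y0:y1,x0:x1,::-1],None,fx=s,fy=s,interpolation=cv2.INTER_CUBIC)); print(n,s)
crop('side',180,140,320,260,'c1'); crop('top',130,180,330,270,'c2'); crop('side',260,230,370,340,'c3')
E
```

```text
easel_board {'side': [([249.2, 234.0], 0.97), ([272.4, 197.8], 0.52)], 'top': [([285.1, 247.1], 0.84)]}
    [array([0.4735, 0.0061, 0.0379]), np.float64(0.0058)]
easel {'side': [([247.8, 242.1], 0.67)], 'top': [([289.0, 248.5], 0.84)]}
    [array([ 0.4657, -0.0034,  0.0145]), np.float64(0.0009)]
rack {'side': [([217.8, 195.1], 0.86)], 'top': [([174.6, 236.2], 0.68)]}
    [array([ 0.4993,  0.3259, -0.0118]), np.float64(0.004)]
panel {'side': [([210.6, 199.1], 0.65)], 'top': [([179.3, 249.7], 0.79), ([290.4, 246.3], 0.73), ([223.5, 172.6], 0.51)]}
    [array([ 0.4621,  0.3097, -0.0064]), np.float64(0.0066)]
panel_face {'side': [([206.2, 181.8], 0.94)], 'top': [([180.9, 251.0], 0.7)]}
    [array([0.456 , 0.2858, 0.0868]), np.float64(0.009)]
panel_top {'side': [([206.8, 159.8], 0.64)], 'top': [([169.2, 252.3], 0.9), ([401.0, 226.7], 0.72)]}
    [array([0.464 , 0.2906, 0.173 ]), np.float64(0.0063)]
rail {'side': [([318.3, 300.0], 0.69), ([247.2, 239.4], 0.32)], 'top': [([396.3, 229.0], 0.59), ([284.6, 246.0], 0.45)]}
    [array([ 0.5242, -0.3067,  0.0082]), np.float64(0.0016)]
clamp {'side': [([317.1, 269.3], 0.63), ([275.2, 196.9], 0.62)], 'top': [([400.0, 221.9], 0.72), ([285.6, 247.4], 0.62)]}
    [array([ 0.5364, -0.2884,  0.1059]), np.float64(0.012)]
1.5
c1 5.0
c2 4.0
c3 5.454545454545454
```

View pics/c1.png

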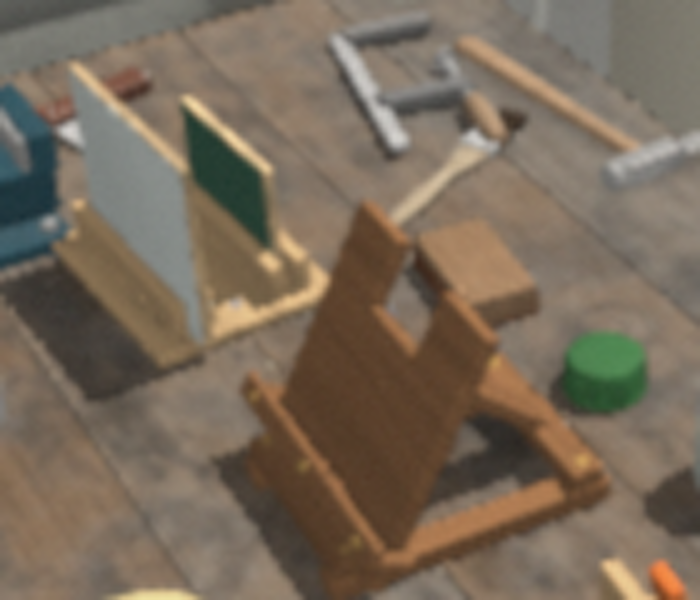

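View pics/c2.png

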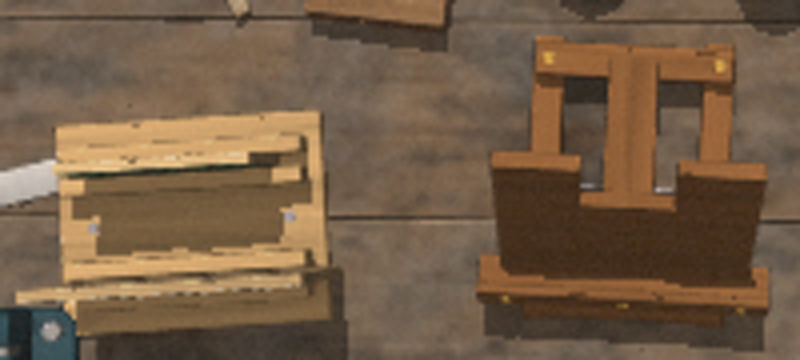

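View pics/c3.png

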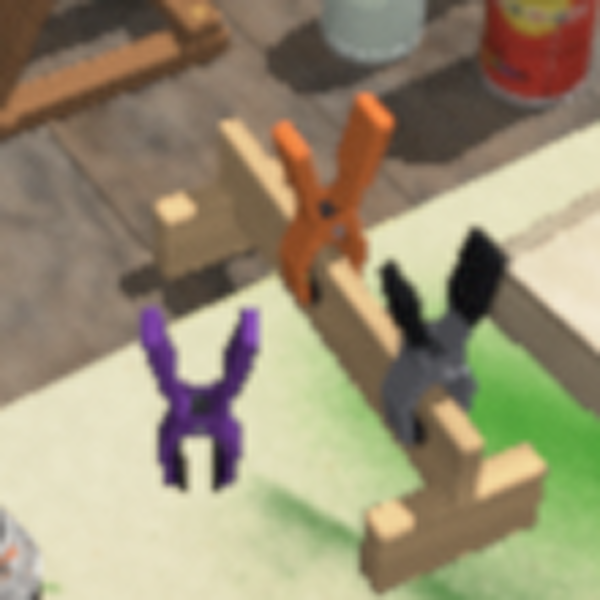

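```bash
cat > crop.py <<'E'
import pickle,cv2,sys,numpy as np
def crop(im,x0,y0,x1,y1,n,lines=None):
    s=int(min(800/(x1-x0),600/(y1-y0))); a=cv2.resize(im[y0:y1,x0:x1,::-1],None,fx=s,fy=s,interpolation=cv2.INTER_CUBIC)
    a=a.copy()
    if lines is None:
        for x in range(x0,x1,10):
            cv2.putText(a,str(x),((x-x0)*s,8),0,.3,(0,0,255),1); cv2.line(a,((x-x0)*s+s//2,10),((x-x0)*s+s//2,14),(0,0,255),1)
        for y in range(y0,y1,10):
            cv2.putText(a,str(y),(0,(y-y0)*s+s//2+3),0,.3,(0,0,255),1); cv2.line(a,(20,(y-y0)*s+s//2),(24,(y-y0)*s+s//2),(0,0,255),1)
    else:
        for p,q,col in lines:
            f=lambda p:tuple(int(round(v)) for v in ((np.array(p)-[x0,y0]+.5)*s))
            cv2.line(a,f(p),f(q),col,1)
    cv2.imwrite(f'pics/{n}.png',a)
E
python3 - <<'E'
import pickle
from crop import crop
ims,_=pickle.load(open('m0.pkl','rb'))
crop(ims['side'],225,175,305,260,'d1'); crop(ims['top'],245,185,330,265,'d2'); 
crop(ims['side'],190,145,250,215,'d3'); crop(ims['top'],130,200,220,265,'d4')
E
```

```text
(no output)
```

View pics/d1.png

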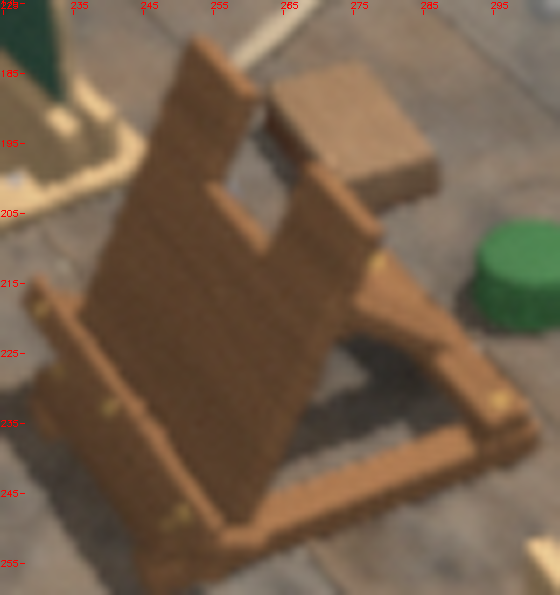

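View pics/d2.png

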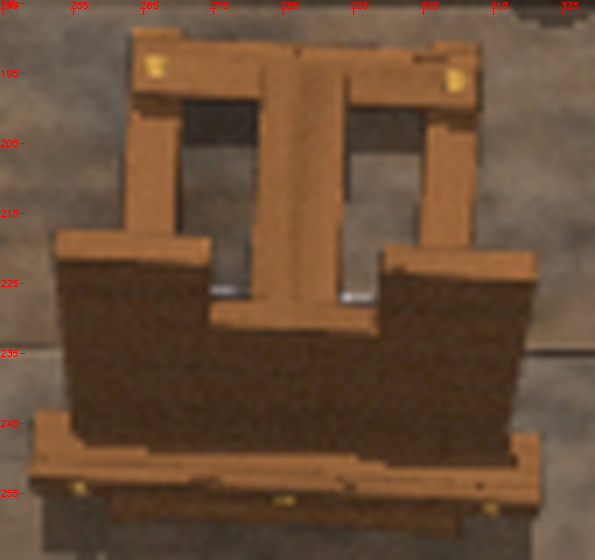

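View pics/d3.png

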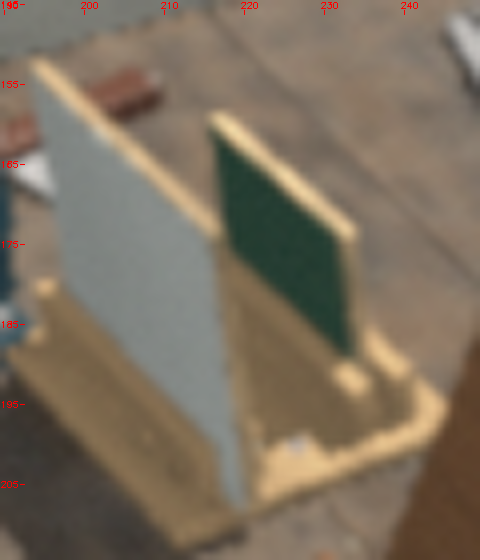

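View pics/d4.png

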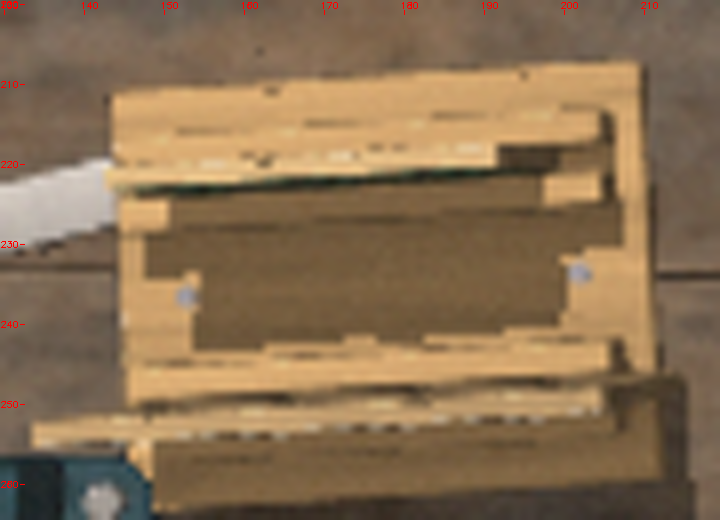

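```bash
cat > fit.py <<'E'
from h import *
from scipy.optimize import least_squares
def Rz(a): c,s=np.cos(a),np.sin(a); return np.array([[c,-s,0],[s,c,0],[0,0,1]])
T=np.deg2rad(27); TILT=np.array([[np.cos(T),0,np.sin(T)],[0,1,0],[-np.sin(T),0,np.cos(T)]])
def fit(pts,x0,tilt,prior=None):
    M=TILT if tilt else np.eye(3)
    def X(p,L): return np.array(p[:3])+(Rz(p[3])@M@np.array(L).T/1000).T
    def res(p):
        r=[]
        for c in ['side','top']:
            L=[a for a,_ in pts[c]]; U=np.array([b for _,b in pts[c]])
            if L: r.append((proj(c,X(p,L))-U).ravel())
        r=np.concatenate(r)
        if prior is not None: r=np.append(r,(p[2]-prior)/0.001)
        return r
    s=least_squares(res,x0,loss='soft_l1',f_scale=.7)
    return s.x,res(s.x)
E
python3 - <<'E'
from fit import *
E={'side':[((0,85,150),(251.93,180.2)),((0,30,150),(260.2,189.2)),((0,30,105),(254.07,200.9)),((0,-30,105),(262.2,210.9)),((0,-30,150),(267.6,198.07)),((0,-85,150),(277.07,208.8)),((0,-85,0),(259.5,248.8))],
'top':[((0,85,150),(252.6,221.6)),((0,30,150),(274.5,222.4)),((0,30,105),(274.5,230.9)),((0,-30,105),(298.5,232.07)),((0,-30,150),(298.8,223.8)),((0,-85,150),(320.9,224.5)),((12,85,150),(252.6,217.6)),((12,-85,150),(320.9,220.6)),((-22,100,9),(248.8,252.8)),((-22,-100,9),(321.4,256.2))]}
p,r=fit(E,[.47,0,.04,0],1); print(np.round(p,4),np.rad2deg(p[3])); print(np.round(r.reshape(-1,2),1).tolist())
for k in ['side','top']:
    F={'side':[],'top':[]};F[k]=E[k]; q,r=fit(F,p,1,p[2]); print(k,np.round(q,4))
B={'side':[((-4,90,150),(193.6,152.6)),((-4,-90,150),(216,173.9)),((4,90,150),(195.1,151.75)),((4,-90,150),(217.25,173.25))],
'top':[((-4,90,150),(133.6,255.1)),((4,90,150),(133.6,252.6)),((4,-90,150),(204.5,248)),((-4,-90,150),(204.5,251))]}
p,r=fit(B,[.47,.3,.012,0],0); print(np.round(p,4),np.rad2deg(p[3])); print(np.round(r.reshape(-1,2),1).tolist())
p,r=fit(B,[.47,.3,.012,0],0,.012); print(np.round(p,4),np.rad2deg(p[3])); print(np.round(r.reshape(-1,2),1).tolist())
E
```

```text
[ 0.467   0.0062  0.0406 -0.0374] -2.1454165364587334
[[-0.2, -0.1], [-0.8, -0.6], [0.1, 0.1], [0.6, 0.3], [0.8, 0.4], [0.1, -0.7], [-1.3, 1.4], [-0.5, -0.0], [-0.1, 0.2], [-0.0, -0.0], [-0.5, -0.1], [0.0, -0.1], [0.4, 0.2], [-0.1, -0.3], [0.4, -0.2], [-0.4, 0.1], [0.7, 0.1]]
side [ 0.4674  0.0069  0.0406 -0.0387]
top [ 0.4669  0.0062  0.0406 -0.0372]
[0.4617 0.2962 0.0101 0.0663] 3.7958547999063974
[[-0.3, 0.0], [-0.0, 0.1], [0.2, 0.3], [0.8, -0.1], [-0.6, 0.3], [-0.7, -0.4], [0.4, 0.0], [0.5, 0.3]]
[0.4616 0.2953 0.0117 0.0662] 3.7901413148954037Traceback (most recent call last):
  File "<stdin>", line 10, in <module>
ValueError: cannot reshape array of size 17 into shape (2)
```

```bash
cat > plan.py <<'E'
import numpy as np
from scipy.spatial.transform import Rotation as Ro, Slerp
def plan(p0,R0,p1,R1,n):
    """rows, constant split; returns rounded rows and final pose"""
    p0,p1=map(np.array,(p0,p1)); a=Ro.from_matrix(R0); b=Ro.from_matrix(R1)
    rv=(a.inv()*b).as_rotvec()
    rows=[]; p=p0.copy(); R=a
    for k in range(1,n+1):
        tp=p0+(p1-p0)*k/n; tR=a*Ro.from_rotvec(rv*k/n)
        d=R.inv().apply(tp-p); w=(R.inv()*tR).as_rotvec(degrees=True)
        row=np.r_[np.round(d,4),np.round(w,2)]+0.0
        rows.append(row.tolist()); p=p+R.apply(row[:3]); R=R*Ro.from_rotvec(row[3:],degrees=True)
    m=np.abs(np.array(rows)); print('max',m[:,:3].max(),m[:,3:].max(), 'end',np.round(p,4))
    print(str(rows).replace(' ',''))
    return p,R.as_matrix()
def tool(yaw,tilt=0):
    """tool y = object x axis; yaw deg about world z, then tilt deg (board lean)"""
    B=Ro.from_euler('z',yaw,degrees=True)*Ro.from_euler('y',tilt,degrees=True); B=B.as_matrix()
    return np.stack([B[:,1],B[:,0],-B[:,2]],1)
E
python3 - <<'E'
from plan import *
import pickle; from crop import crop
from bench import robot
s=robot.get_state(); print(s['ee_pos'])
plan(s['ee_pos'],s['ee_rot'],[.4616,.2953,.25],tool(3.8),10)
ims,_=pickle.load(open('m0.pkl','rb'))
crop(ims['side'],280,240,365,325,'e1'); crop(ims['top'],350,195,460,255,'e2')
E
```

```text
[0.23921078 0.57744003 0.25332251]
max 0.0359 6.37 end [0.4616 0.2953 0.25  ]
[[-0.0313,-0.0176,0.0003,0.0,0.0,6.37],[-0.0331,-0.0139,0.0004,0.0,0.0,6.37],[-0.0345,-0.0102,0.0003,0.0,0.0,6.37],[-0.0353,-0.0063,0.0003,0.0,0.0,6.37],[-0.0359,-0.0024,0.0003,0.0,0.0,6.37],[-0.0359,0.0016,0.0004,0.0,0.0,6.37],[-0.0355,0.0056,0.0003,0.0,0.0,6.37],[-0.0346,0.0095,0.0003,0.0,-0.01,6.37],[-0.0334,0.0133,0.0004,0.0,0.0,6.36],[-0.0317,0.0169,0.0003,0.0,0.0,6.37]]
```

View pics/e1.png

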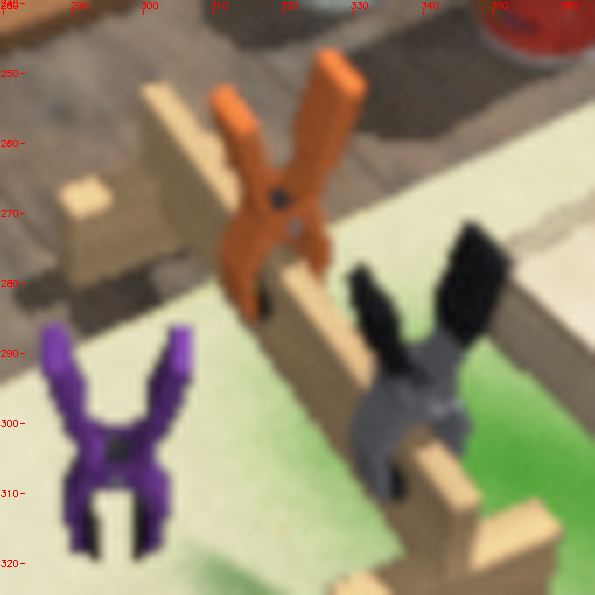

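View pics/e2.png

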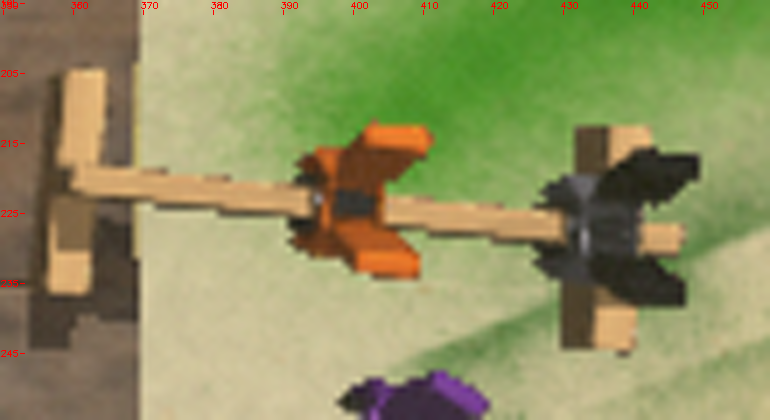

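```bash
python3 - <<'E'
from fit import *
R={'side':[((-6,116,85),(280+143/7-.5,240+85/7-.5)),((6,116,85),(280+163/7-.5,240+83/7-.5)),((-6,-116,85),(280+457/7-.5,240+510/7-.5)),((6,-116,85),(280+480/7-.5,240+497/7-.5))],'top':[((0,116,85),(359.9,220.2)),((0,-116,85),(447.07,228.8))]}
p,r=fit(R,[.53,-.3,0,0],0); print(np.round(p,4),np.rad2deg(p[3])); print(np.round(r.reshape(-1,2),1).tolist())
C={'side':[((0,-12,0),(319.5,267.8))],'top':[((28.5,-12,63),(411.2,212.4)),((28.5,12,63),(401.9,212.1)),((-28.5,-12,63),(409.5,234.1)),((-28.5,12,63),(399.9,233.4))]}
p,r=fit(C,[.53,-.3,.107,0],0); print(np.round(p,4),np.rad2deg(p[3])); print(np.round(r.reshape(-1,2),1).tolist())
p,r=fit(C,[.53,-.3,.107,0],0,.107); print(np.round(p,4),np.rad2deg(p[3])); print(np.round(r[:-1].reshape(-1,2),1).tolist())
E
```

```text
[ 5.345e-01 -3.053e-01 -1.000e-04 -9.490e-02] -5.438629159109634
[[-0.4, 0.3], [0.5, -0.7], [-0.1, 0.1], [0.9, 0.1], [-0.4, 0.1], [-0.0, 0.5]]
[ 0.5366 -0.2852  0.1187 -0.091 ] -5.214788718638694
[[1.8, -0.0], [0.3, -0.2], [-0.3, -0.9], [-0.0, 1.5], [-0.3, 1.2]]
[ 0.5374 -0.288   0.1073 -0.0899] -5.149127802740338
[[2.5, 3.6], [0.1, -0.3], [-0.4, -1.0], [-0.2, 1.1], [-0.4, 0.8]]
```

>>> servo_tool:
  deltas:
    - [[-0.0313,-0.0176,0.0003,0,0,6.37],[-0.0331,-0.0139,0.0004,0,0,6.37],[-0.0345,-0.0102,0.0003,0,0,6.37],[-0.0353,-0.0063,0.0003,0,0,6.37],[-0.0359,-0.0024,0.0003,0,0,6.37],[-0.0359,0.0016,0.0004,0,0,6.37],[-0.0355,0.0056,0.0003,0,0,6.37],[-0.0346,0.0095,0.0003,0,0,6.37],[-0.0334,0.0133,0.0004,0,0,6.36],[-0.0317,0.0169,0.0003,0,0,6.37],[0,0,0,0,0,0],[0,0,0,0,0,0]]
  jaw: 0.05

```text
time: 2.7
ee_pos: [0.462, 0.2947, 0.2501]
ee_rot: [[-0.065, 0.998, 0.0], [0.998, 0.065, 0.0], [0.0, 0.0, -1.0]]
force: [-0.8, 0.0, 0.5]
width: 0.0498
```

>>> servo_tool:
  deltas:
    - [[0,0,0.022,0,0,0],[0,0,0.022,0,0,0],[0,0,0.022,0,0,0],[0,0,0.022,0,0,0],[0,0,0.016,0,0,0],[0,0,0,0,0,0]]

```text
time: 3.3
ee_pos: [0.4592, 0.2964, 0.1441]
ee_rot: [[-0.07, 0.998, -0.004], [0.998, 0.07, -0.001], [-0.001, -0.004, -1.0]]
force: [-1.1, 0.4, 0.3]
width: 0.05
```

```bash
python3 - <<'E'
from h import *; from crop import crop
s=robot.get_state(); print(s['time'],s['ee_pos'],s['force'])
crop(robot.get_image('side'),185,130,265,210,'f1'); crop(robot.get_image('top'),130,200,220,265,'f2')
E
```

```text
3.3 [0.45919222 0.2963583  0.14410577] [-1.09879921  0.35016345  0.33873432]
```

View pics/f1.png

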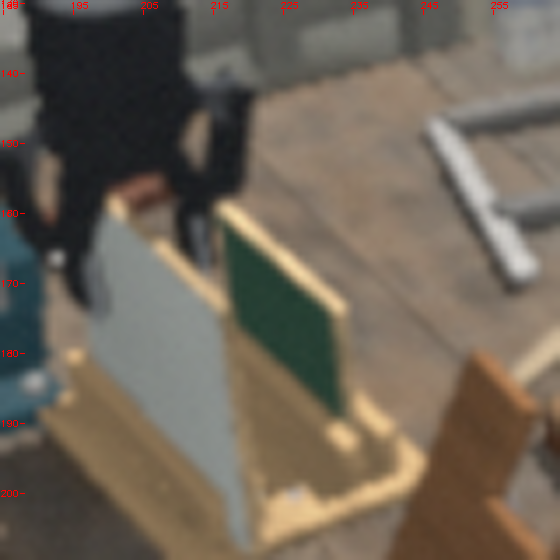

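View pics/f2.png

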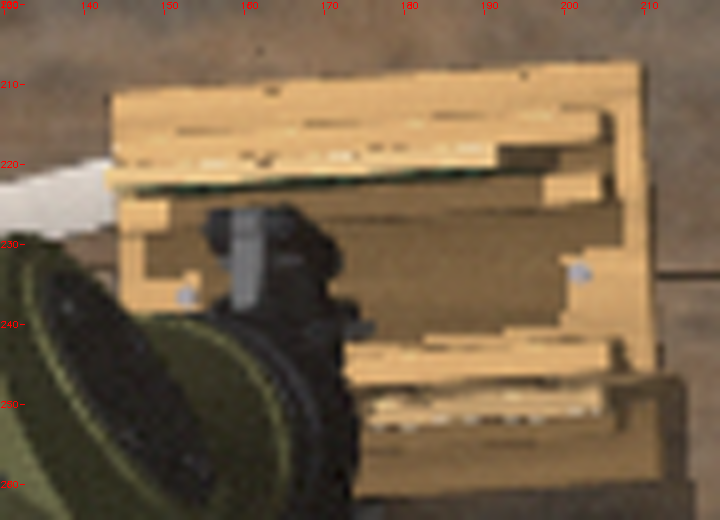

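Fingers straddle the panel top (side ~ (200,165)); panel still upright. One settling row before closing.

>>> servo_tool:
  deltas:
    - [[0,0,0,0,0,0],[0,0,0,0,0,0]]

```text
time: 3.6
ee_pos: [0.462, 0.296, 0.147]
ee_rot: [[-0.067, 0.998, 0.002], [0.998, 0.067, 0.001], [0.001, 0.002, -1.0]]
force: [-0.1, 0.1, -0.7]
width: 0.0497
```

>>> servo_tool:
  deltas:
    - [[0,0,0,0,0,0],[0,0,0,0,0,0],[0,0,0,0,0,0],[0,0,0,0,0,0],[0,0,0,0,0,0]]
  jaw: 0.0

```text
time: 4.1
ee_pos: [0.4622, 0.2955, 0.1464]
ee_rot: [[-0.066, 0.998, 0.001], [0.998, 0.066, 0.001], [0.001, 0.001, -1.0]]
force: [0.5, -0.1, 3.3]
width: 0.0074
```

```bash
cat > bd.py <<'E'
from plan import *
BO=np.array([.467,.0062,.0406]); BY=-2.15
BR=(Ro.from_euler('z',BY,degrees=True)*Ro.from_euler('y',27,degrees=True)).as_matrix()
def bw(x,y,z): return BO+BR@(np.array([x,y,z])/1000)
def wb(p): return BR.T@(np.array(p)-BO)*1000
E
python3 - <<'E'
from bd import *
print(bw(-60,0,165),bw(-7,0,165))
plan([.4616,.2953,.296],tool(3.8),bw(-60,0,165),tool(BY,27),10)
E
```

```text
[0.48843294 0.00539536 0.21485551] [0.53562304 0.00362374 0.19079401]
max 0.0291 2.7 end [0.4884 0.0054 0.2149]
[[-0.0291,0.0008,0.0081,2.7,0.14,0.58],[-0.0291,0.0014,0.008,2.7,0.14,0.59],[-0.0291,0.0021,0.0078,2.69,0.14,0.58],[-0.0291,0.0028,0.0077,2.7,0.14,0.59],[-0.0291,0.0034,0.0074,2.7,0.14,0.58],[-0.0291,0.004,0.0072,2.7,0.14,0.58],[-0.0291,0.0047,0.0069,2.69,0.14,0.59],[-0.029,0.0053,0.0066,2.7,0.14,0.58],[-0.0289,0.0059,0.0063,2.7,0.14,0.59],[-0.029,0.0065,0.0059,2.7,0.14,0.58]]
```

>>> servo_tool:
  deltas:
    - [[0,0,-0.02,0,0,0],[0,0,-0.03,0,0,0],[0,0,-0.04,0,0,0],[0,0,-0.04,0,0,0],[0,0,-0.02,0,0,0],[0,0,0,0,0,0],[0,0,0,0,0,0]]

```text
time: 4.8
ee_pos: [0.4608, 0.2949, 0.2951]
ee_rot: [[-0.067, 0.998, -0.002], [0.998, 0.067, -0.001], [-0.001, -0.002, -1.0]]
force: [-0.3, -0.3, -1.0]
width: 0.0073
```

>>> servo_tool:
  deltas:
    - [[-0.0291,0.0008,0.0081,2.7,0.14,0.58],[-0.0291,0.0014,0.008,2.7,0.14,0.59],[-0.0291,0.0021,0.0078,2.69,0.14,0.58],[-0.0291,0.0028,0.0077,2.7,0.14,0.59],[-0.0291,0.0034,0.0074,2.7,0.14,0.58],[-0.0291,0.004,0.0072,2.7,0.14,0.58],[-0.0291,0.0047,0.0069,2.69,0.14,0.59],[-0.029,0.0053,0.0066,2.7,0.14,0.58],[-0.0289,0.0059,0.0063,2.7,0.14,0.59],[-0.029,0.0065,0.0059,2.7,0.14,0.58],[0,0,0,0,0,0],[0,0,0,0,0,0]]

```text
time: 6.0
ee_pos: [0.4874, 0.0048, 0.2128]
ee_rot: [[0.039, 0.889, -0.457], [0.999, -0.035, 0.018], [-0.0, -0.458, -0.889]]
force: [-0.2, 0.7, -2.6]
width: 0.0071
```

```bash
python3 - <<'E'
from h import *; from crop import crop
from bd import *
a=robot.get_image('side');b=robot.get_image('top')
s=robot.get_state(); print(s['time'],s['ee_pos'],s['force'],np.round(s['joint_positions'],2),wb(s['ee_pos']))
print(np.round(BR.T@s['ee_rot'],3))
crop(a,200,120,300,260,'g1'); crop(b,230,180,350,270,'g2')
E
```

```text
6.1 [0.48766866 0.00663731 0.21397266] [ 0.06930436 -0.57069634 -1.20131487] [-0.12  0.78  0.08  1.63 -0.1   1.21 -0.03] [-60.32121679   1.21240709 163.84549397]
[[-0.002  1.    -0.002]
 [ 1.     0.002  0.   ]
 [ 0.    -0.002 -1.   ]]
```

View pics/g1.png

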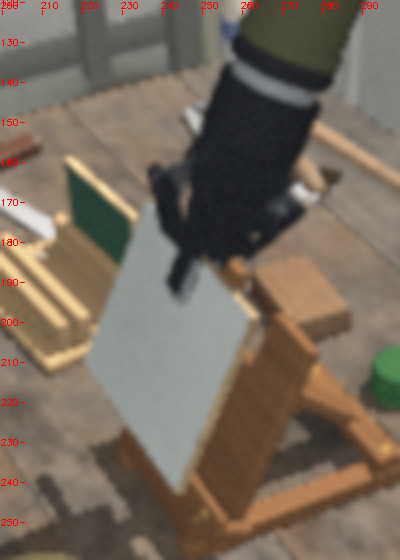

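View pics/g2.png

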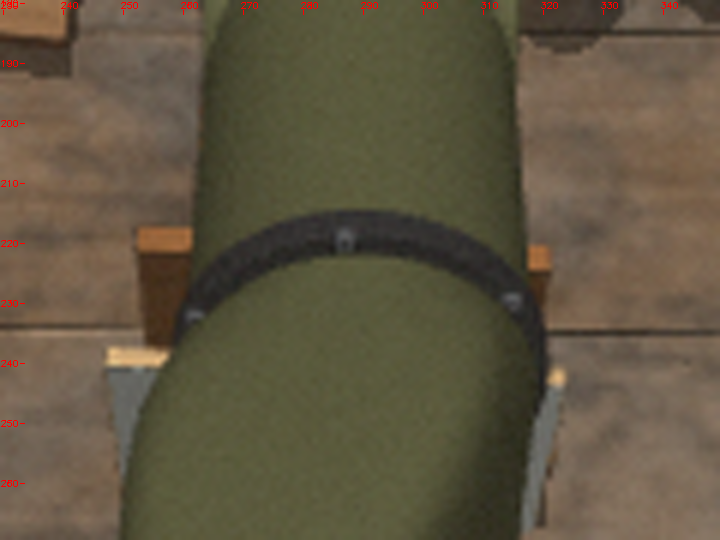

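```bash
python3 - <<'E'
from h import *; from bd import *
for n,L in [('br',(-64,-90,30)),('bl',(-64,90,30)),('tr',(-64,-90,180)),('tl',(-64,90,180))]:
    print(n,proj('side',bw(*L)),proj('top',bw(*L)))
print('top back tl',proj('top',bw(-56,90,180)),'tr',proj('top',bw(-56,-90,180)))
E
```

```text
br [[244.47499824 242.27839313]] [[319.04749172 267.68544122]]
bl [[221.13781327 209.33455987]] [[250.46376583 264.45896609]]
tr [[263.67896382 197.68859017]] [[324.56313153 243.20658128]]
tl [[237.19446292 167.99544889]] [[247.16758765 239.63408735]]
top back tl [[247.45788708 236.54363951]] tr [[324.55179092 240.09362196]]
```

```bash
python3 - <<'E'
import cv2
a=cv2.imread('pics/g1.png'); b=a[170:370,70:280]; b=cv2.resize(b,None,fx=3.6,fy=3,interpolation=cv2.INTER_CUBIC)
from h import *; from bd import *
for L in [(-64,-90,180),(-64,90,180),(-56,-90,180),(-56,90,180),(-64,-90,30),(-56,-90,30),(0,-85,150),(0,-30,150)]:
    u=proj('side',bw(*L))[0]; q=((u-[200,120]+.5)*4-[70,170])*[3.6,3]; cv2.circle(b,tuple(int(v) for v in q),4,(0,0,255),1)
cv2.imwrite('pics/g3.png',b)
E
```

```text
(no output)
```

View pics/g3.png

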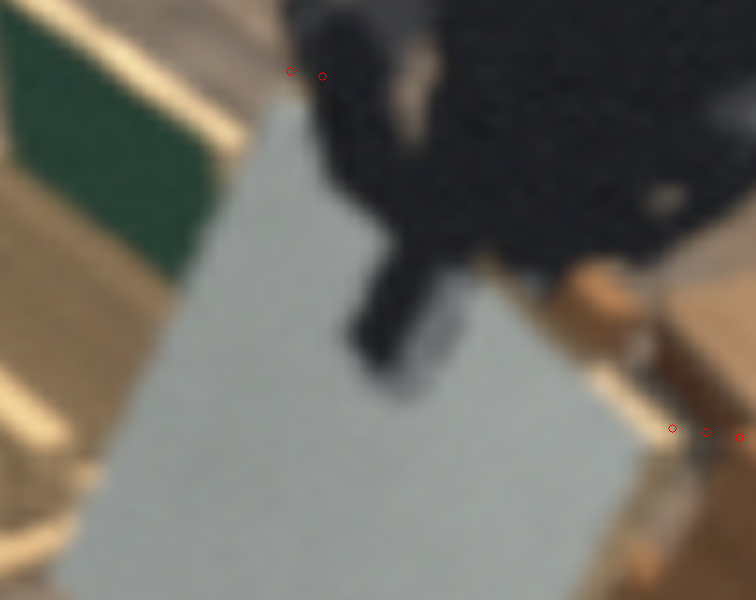

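```bash
cat > pf.py <<'E'
from h import *; from bd import *
from scipy.optimize import least_squares
def pfit(obs,x0=(0,0,0,0,0,0),f=.7,mask=None):
    L=[o[1] for o in obs]
    def X(p,l): return bw(*(np.array(p[:3])+Ro.from_rotvec(p[3:],degrees=True).apply(l)))
    def res(p): return np.concatenate([proj(o[0],X(p,o[1]))[0]-o[2] for o in obs]+[np.array(p[3:])*.02])
    s=least_squares(res,x0,loss='soft_l1',f_scale=f); return s.x,res(s.x)[:-3].reshape(-1,2)
E
python3 - <<'E'
from pf import *
obs=[('side',(-4,-90,0),(244.5,242.5)),('side',(-4,90,0),(221.25,209.5)),('side',(-4,-90,150),(261.75,199.3)),('side',(-4,90,150),(236.1,170.2)),
('top',(4,90,150),(247.3,237.3)),('top',(-4,90,150),(247.3,240.3)),('top',(4,-90,150),(324,241.2))]
p,r=pfit(obs,(-60,0,30,0,0,0)); print(np.round(p,2),np.round(r,1).tolist())
E
```

```text
[-56.81   2.69  25.85   0.75  -1.58  -0.11] [[-0.2, 0.8], [0.2, 0.3], [0.7, -0.1], [0.4, -1.4], [-0.1, 0.1], [-0.4, 0.2], [0.0, 0.3]]
```

>>> servo_tool:
  deltas:
    - [[0,0.012,0,0,0,0],[0,0.014,0,0,0,0],[0,0.014,0,0,0,0],[0,0.012,0,0,0,0],[0,0,0,0,0,0],[0,0,0,0,0,0]]

```text
time: 6.7
ee_pos: [0.5341, 0.0047, 0.1913]
ee_rot: [[0.036, 0.89, -0.455], [0.999, -0.032, 0.017], [0.001, -0.455, -0.891]]
force: [0.0, 0.1, -1.4]
width: 0.0074
```

```bash
python3 - <<'E'
from h import *; from crop import crop
from bd import *
a=robot.get_image('side')
s=robot.get_state(); print(s['time'],s['ee_pos'],s['force'],wb(s['ee_pos']))
crop(a,215,155,295,255,'i1'); cv2.imwrite('pics/i1raw.png',a[:,:,::-1])
E
```

```text
6.75 [0.53401545 0.00446005 0.1915079 ] [ 0.14880361 -0.8389048  -1.44076924] [ -8.78342555   0.77541402 164.89251614]
```

View pics/i1.png

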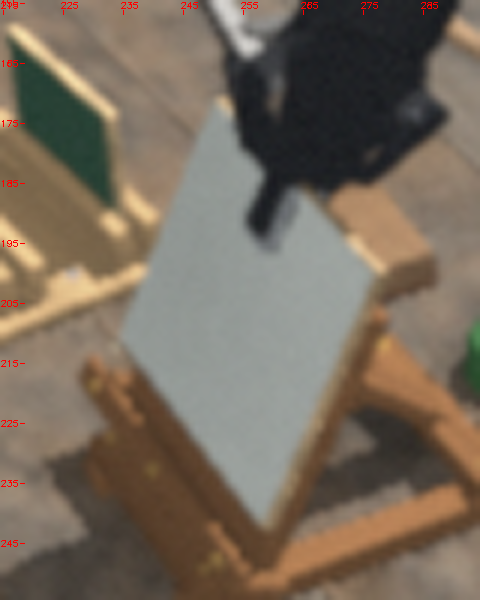

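Panel parallel in front of the board, foot (~(259,241) px) above the ledge inside the lip. Descend slowly.

>>> servo_tool:
  deltas:
    - [[0,0,0.008,0,0,0],[0,0,0.007,0,0,0],[0,0,0.006,0,0,0],[0,0,0.003,0,0,0],[0,0,0,0,0,0],[0,0,0,0,0,0]]

```text
time: 7.35
ee_pos: [0.524, 0.004, 0.1699]
ee_rot: [[0.038, 0.89, -0.454], [0.999, -0.033, 0.017], [0.0, -0.454, -0.891]]
force: [-0.7, 0.9, -1.8]
width: 0.0074
```

```bash
python3 - <<'E'
from h import *; from crop import crop
from bd import *
a=robot.get_image('side')
s=robot.get_state(); print(s['time'],s['ee_pos'],s['force'],wb(s['ee_pos']))
crop(a,215,165,285,265,'i2'); cv2.imwrite('pics/i2raw.png',a[:,:,::-1])
E
```

```text
7.4 [0.52413313 0.00399724 0.16997089] [ 0.1805753   0.00321121 -2.12291684] [-7.78937046e+00 -5.78157341e-02  1.41227460e+02]
```

View pics/i2.png

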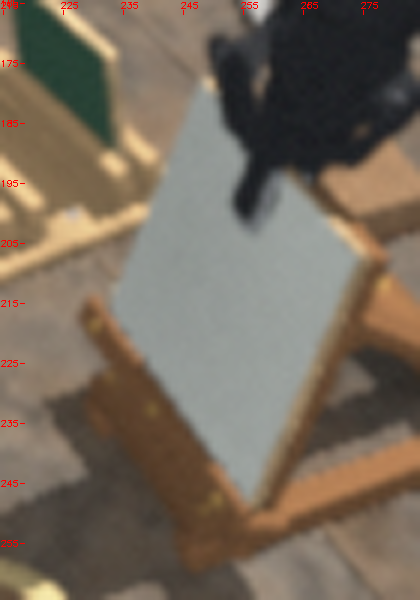

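>>> servo_tool:
  deltas:
    - [[0,0,0.002,0,0,0],[0,0,0.002,0,0,0],[0,0,0,0,0,0],[0,0,0,0,0,0]]

```text
time: 7.8
ee_pos: [0.5235, 0.0038, 0.1679]
ee_rot: [[0.038, 0.892, -0.451], [0.999, -0.034, 0.017], [0.0, -0.451, -0.892]]
force: [3.4, -0.9, 9.4]
width: 0.0075
```

>>> servo_tool:
  deltas:
    - [[0,0.002,0,0,0,0],[0,0.002,0,0,0,0],[0,0,0,0,0,0],[0,0,0,0,0,0]]

```text
time: 8.2
ee_pos: [0.525, 0.0038, 0.1672]
ee_rot: [[0.038, 0.889, -0.456], [0.999, -0.034, 0.018], [0.0, -0.456, -0.89]]
force: [0.3, -0.8, 15.0]
width: 0.0071
```

```bash
python3 - <<'E'
from h import *; from crop import crop
from bd import *
a=robot.get_image('side')
s=robot.get_state(); print(s['time'],s['ee_pos'],BR.T@s['force'],wb(s['ee_pos']))
crop(a,215,165,285,265,'i3')
E
```

```text
8.25 [0.52500688 0.00379083 0.16721197] [-5.93370633 -0.98178072 13.83702585] [ -5.75197113  -0.23130579 139.16915621]
```

View pics/i3.png

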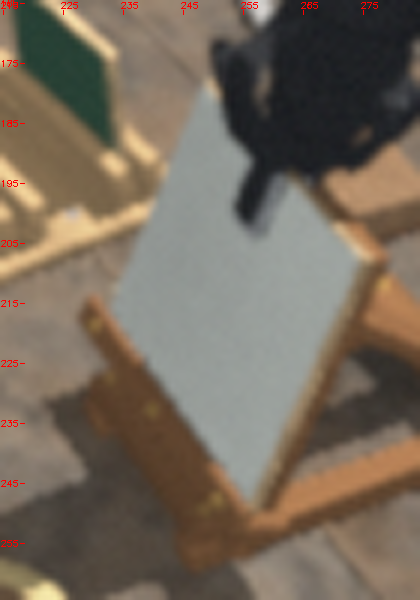

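>>> servo_tool:
  deltas:
    - [[0,0,0,0,0,0],[0,0,0,0,0,0],[0,0,0,0,0,0],[0,0,0,0,0,0]]
  jaw: 0.034

```text
time: 8.65
ee_pos: [0.5255, 0.004, 0.1643]
ee_rot: [[0.037, 0.89, -0.454], [0.999, -0.033, 0.017], [0.0, -0.454, -0.891]]
force: [0.4, 0.8, 1.3]
width: 0.034
```

```bash
python3 - <<'E'
from h import *; from crop import crop
from bd import *
a=robot.get_image('side')
s=robot.get_state(); print(s['time'],s['ee_pos'],BR.T@s['force'],wb(s['ee_pos']),s['width'])
crop(a,215,165,285,265,'i4')
E
```

```text
8.7 [0.52555016 0.00400486 0.16426301] [-0.03789856  0.33696282 -0.43922058] [-3.93660338e+00  2.95612666e-03  1.36784442e+02] 0.03389133352802131
```

View pics/i4.png

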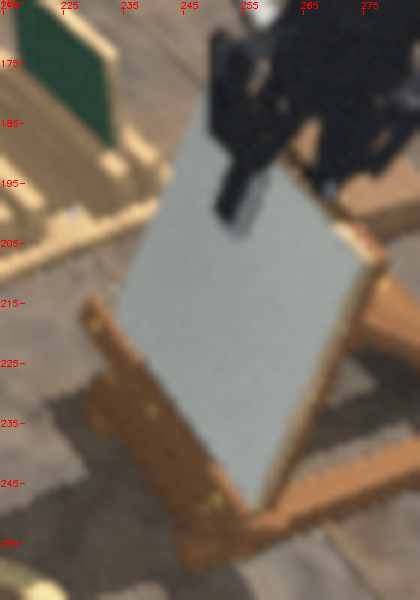

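>>> servo_tool:
  deltas:
    - [[0,0,-0.01,0,0,0],[0,0,-0.025,0,0,0],[0,0,-0.04,0,0,0],[0,0,-0.045,0,0,0],[0,0,-0.03,0,0,0],[-0.045,0,0,0,0,0],[-0.045,0,0,0,0,0],[-0.045,0,0,0,0,0]]
  jaw: 0.034

```text
time: 9.5
ee_pos: [0.5889, -0.1349, 0.299]
ee_rot: [[0.036, 0.891, -0.453], [0.999, -0.033, 0.016], [-0.0, -0.453, -0.892]]
force: [1.0, -0.9, -0.1]
width: 0.0338
```

```bash
python3 - <<'E'
from h import *; from crop import crop
from bd import *
import pickle
a=robot.get_image('side');b=robot.get_image('top'); pickle.dump((a,b),open('m1.pkl','wb'))
s=robot.get_state(); print(s['time'],s['ee_pos'],BR.T@s['force'],wb(s['ee_pos']),s['width'],np.round(s['joint_positions'],2))
crop(a,220,170,290,260,'j1');crop(b,240,190,340,265,'j2')
cv2.imwrite('pics/j3.png',b[:,:,::-1]);cv2.imwrite('pics/j4.png',a[:,:,::-1])
E
```

```text
9.6 [ 0.5870472  -0.14286681  0.29903009] [-0.28027011 -0.31973867  0.29424046] [  -5.45444504 -144.45820609  287.26369581] 0.03397590879925915 [ 0.08  0.86  0.13  1.13 -0.03  1.62  0.14]
```

View pics/j1.png

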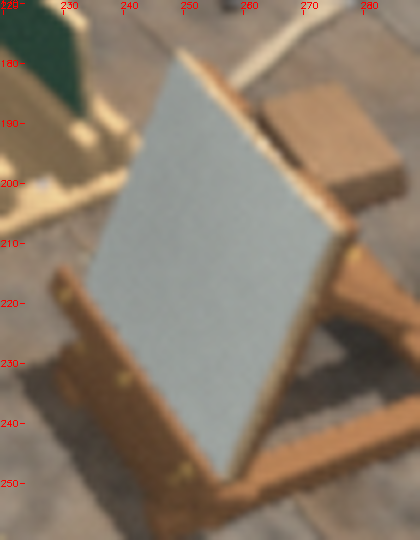

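View pics/j2.png

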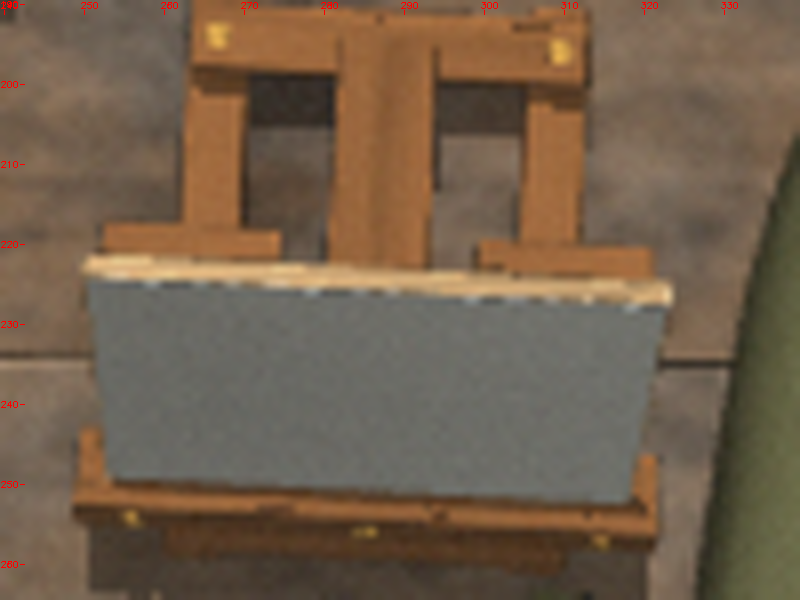

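View pics/j4.png

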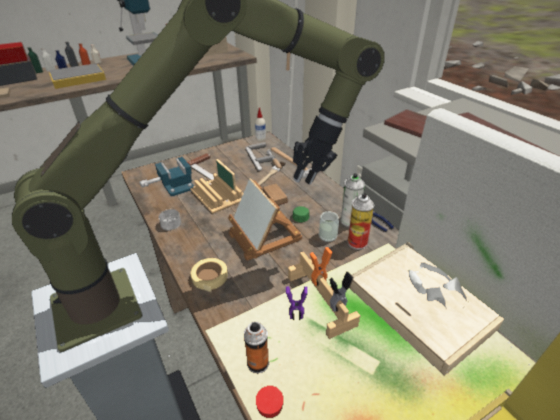

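```bash
python3 - <<'E'
from pf import *
obs=[('side',(-4,-90,150),(274.5,209)),('side',(-4,90,150),(249.5,178.7)),('side',(-4,-90,0),(257,249.2)),
('top',(4,90,150),(249.9,221.6)),('top',(-4,90,150),(250.3,224.5)),('top',(4,-90,150),(323.5,225.1)),('top',(-4,-90,150),(323.2,227.9))]
p,r=pfit(obs,(-4,0,0,0,0,0)); print(np.round(p,2),np.round(r,1).tolist())
import pickle; from crop import crop
a,b=pickle.load(open('m1.pkl','rb')); 
crop(a,300,240,345,290,'k1'); crop(b,380,205,420,235,'k2')
s=robot.masks_of('side','clamp'); t=robot.masks_of('top','clamp')
print([(x['score'],px(x['point'])) for x in s],[(x['score'],px(x['point'])) for x in t], robot.get_state()['time'])
E
```

```text
[-2.11  1.79  1.41  0.75 -1.23 -0.06] [[0.9, -0.2], [-0.5, -0.3], [-0.0, 1.6], [0.2, -0.2], [-0.5, -0.2], [-0.1, 0.1], [0.2, 0.3]]
[(0.77, array([322.   , 258.384])), (0.68, array([288.4 , 299.88])), (0.58, array([297.304, 306.39 ])), (0.52, array([316.288, 272.79 ])), (0.41, array([256.312, 213.486]))] [(0.83, array([406.28 , 255.318])), (0.46, array([411.096, 247.38 ])), (0.45, array([403.872, 224.784])), (0.41, array([401.912, 229.488]))] 9.7
```

View pics/k1.png

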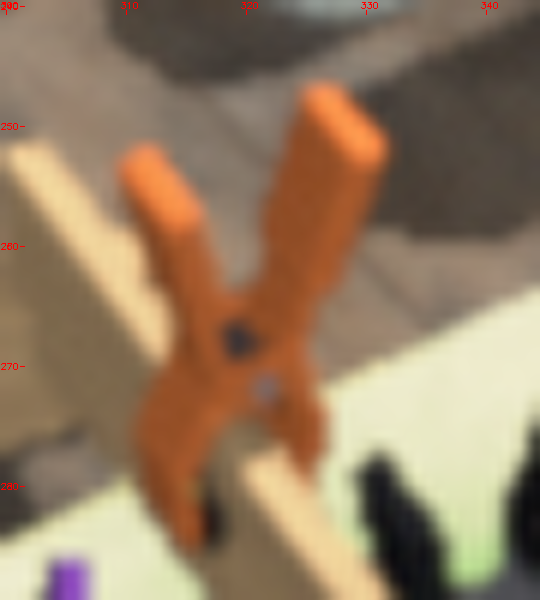

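View pics/k2.png

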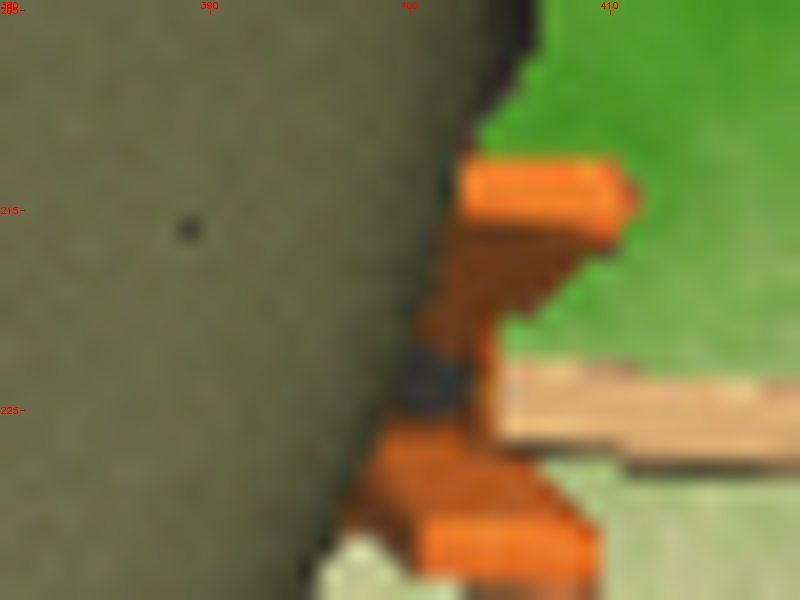

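```bash
python3 - <<'E'
from fit import *
print('mid top',onplane('top',(405.85,222.9),.169), 'y-yaw',onplane('top',(406.8,214.1),.169)-onplane('top',(404.9,231.7),.169))
a=(320.8,252.1) # mid of handle tops side
print('tri',tri(a,(405.85,222.9)))
C={'side':[((0,-12,0),(321.6,271.6)),((-22,0,62),(313.1,254.7)),((22,0,62),(328.5,249.5))],'top':[((22,0,62),(406.8,214.1)),((-22,0,62),(404.9,231.7))]}
p,r=fit(C,[.53,-.3,.107,0],0); print(np.round(p,4),np.rad2deg(p[3])); print(np.round(r.reshape(-1,2),1).tolist())
E
```

```text
mid top [ 0.53798323 -0.28946512  0.169     ] y-yaw [ 0.04330213 -0.0049081   0.        ]
tri (array([ 0.53735556, -0.28951629,  0.16730417]), np.float64(0.001533046988871568))
[ 0.5372 -0.2893  0.106  -0.119 ] -6.816009022198791
[[0.5, 0.5], [0.2, -0.3], [0.1, -0.2], [-0.1, 0.3], [-0.3, 0.4]]
```

```bash
python3 - <<'E'
from bd import *
from bench import robot
s=robot.get_state(); print(s['time'],s['ee_pos'],np.round(s['qvel'],3)); print(bw(-4,-135,287))
plan(bw(-4,-135,287),tool(BY,27),[.537,-.289,.255],tool(-5.45),10)
E
```

```text
9.7 [ 0.58850969 -0.13497004  0.29854443] [-0.046 -0.002 -0.046  0.005 -0.014 -0.004 -0.003]
[ 0.5885774  -0.13345939  0.29813483]
max 0.016 2.7 end [ 0.537 -0.289  0.255]
[[-0.0157,-0.0021,0.0059,-2.7,0.08,0.32],[-0.0158,-0.0023,0.0058,-2.7,0.08,0.33],[-0.0158,-0.0025,0.0057,-2.7,0.07,0.32],[-0.0158,-0.0027,0.0055,-2.7,0.08,0.33],[-0.0158,-0.0028,0.0054,-2.7,0.08,0.32],[-0.0158,-0.003,0.0052,-2.7,0.08,0.32],[-0.0159,-0.0031,0.005,-2.69,0.07,0.33],[-0.0159,-0.0033,0.0049,-2.7,0.08,0.32],[-0.0159,-0.0034,0.0047,-2.7,0.08,0.32],[-0.016,-0.0035,0.0045,-2.7,0.08,0.33]]
```

>>> servo_tool:
  deltas:
    - [[-0.0157,-0.0021,0.0059,-2.7,0.08,0.32],[-0.0158,-0.0023,0.0058,-2.7,0.08,0.33],[-0.0158,-0.0025,0.0057,-2.7,0.07,0.32],[-0.0158,-0.0027,0.0055,-2.7,0.08,0.33],[-0.0158,-0.0028,0.0054,-2.7,0.08,0.32],[-0.0158,-0.003,0.0052,-2.7,0.08,0.32],[-0.0159,-0.0031,0.005,-2.69,0.07,0.33],[-0.0159,-0.0033,0.0049,-2.7,0.08,0.32],[-0.0159,-0.0034,0.0047,-2.7,0.08,0.32],[-0.016,-0.0035,0.0045,-2.7,0.08,0.33],[0,0,0,0,0,0],[0,0,0,0,0,0],[0,0,0,0,0,0]]
  jaw: 0.085

```text
time: 11.0
ee_pos: [0.5389, -0.2868, 0.2552]
ee_rot: [[0.091, 0.996, 0.001], [0.996, -0.091, 0.002], [0.002, 0.001, -1.0]]
force: [0.4, 0.5, -0.1]
width: 0.085
```

```bash
python3 - <<'E'
from h import *; from crop import crop
from bd import *
a=robot.get_image('side')
s=robot.get_state(); print(s['time'],s['ee_pos'],np.round(s['ee_rot'],3).tolist(),s['width'])
crop(a,280,190,380,290,'l1')
E
```

```text
11.05 [ 0.53876503 -0.28695483  0.25513283] [[0.092, 0.996, 0.001], [0.996, -0.092, 0.001], [0.001, 0.001, -1.0]] 0.08490147564495339
```

View pics/l1.png

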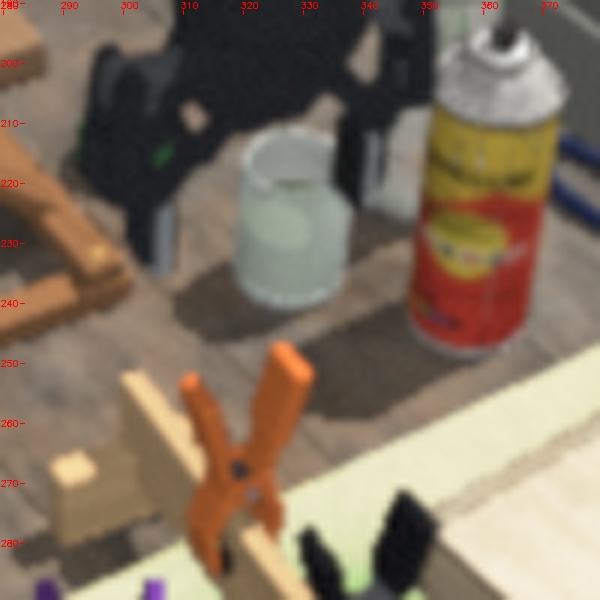

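>>> servo_tool:
  deltas:
    - [[-0.001,-0.001,0.018,0,0,0],[-0.0012,-0.0006,0.024,0,0,0],[0,0,0.024,0,0,0],[0,0,0.02,0,0,0],[0,0,0.012,0,0,0],[0,0,0.004,0,0,0],[0,0,0,0,0,0],[0,0,0,0,0,0]]

```text
time: 11.85
ee_pos: [0.536, -0.2912, 0.1538]
ee_rot: [[0.095, 0.996, 0.001], [0.996, -0.095, -0.001], [-0.0, 0.001, -1.0]]
force: [0.4, -0.3, -0.5]
width: 0.0851
```

```bash
python3 - <<'E'
from h import *; from crop import crop
from bd import *
a=robot.get_image('side');b=robot.get_image('top')
s=robot.get_state(); print(s['time'],s['ee_pos'],np.round(s['ee_rot'],3).tolist(),s['width'],s['force'])
crop(a,280,210,370,290,'l2');crop(b,360,190,450,260,'l3')
E
```

```text
11.95 [ 0.53594751 -0.29139184  0.15400033] [[0.095, 0.995, 0.002], [0.995, -0.095, -0.001], [-0.001, 0.002, -1.0]] 0.08483224418244523 [ 0.10200958  0.1142958  -0.02637195]
```

View pics/l2.png

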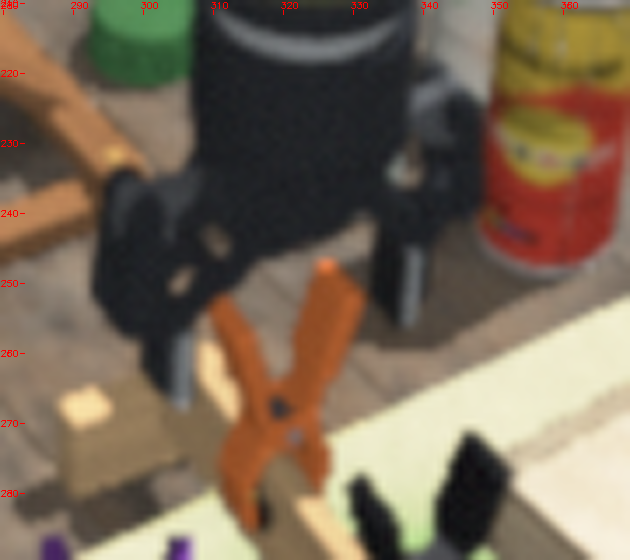

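View pics/l3.png

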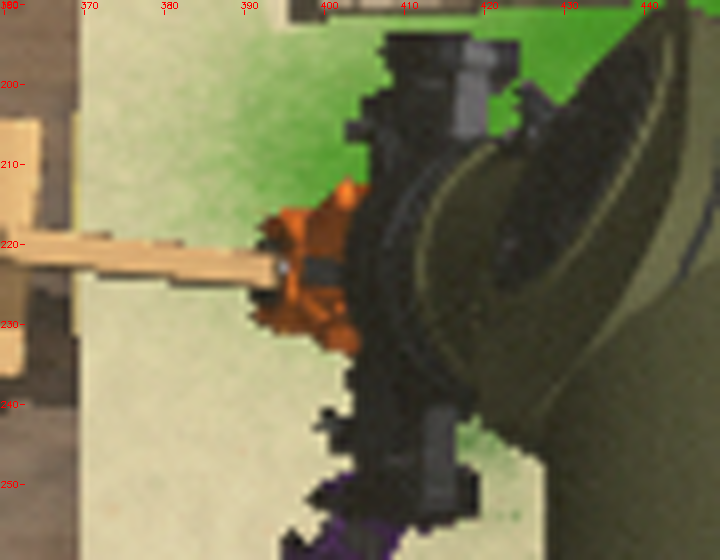

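>>> servo_tool:
  deltas:
    - [[0,0,0,0,0,0],[0,0,0,0,0,0],[0,0,0,0,0,0],[0,0,0,0,0,0],[0,0,0,0,0,0],[0,0,0,0,0,0]]
  jaw: 0.022

```text
time: 12.55
ee_pos: [0.5352, -0.2911, 0.1529]
ee_rot: [[0.095, 0.995, -0.0], [0.995, -0.095, 0.0], [0.0, -0.0, -1.0]]
force: [-0.6, -0.1, -0.8]
width: 0.0226
```

```bash
python3 - <<'E'
from h import *; from crop import crop
from bd import *
a=robot.get_image('side')
s=robot.get_state(); print(s['time'],s['ee_pos'],np.round(s['ee_rot'],3).tolist(),s['width'],s['force'])
crop(a,290,220,350,290,'l4')
E
```

```text
12.6 [ 0.53517201 -0.29108627  0.15285747] [[0.095, 0.995, -0.0], [0.995, -0.095, 0.0], [0.0, -0.0, -1.0]] 0.022758193123676138 [ 0.17893439 -0.22128974 -1.08523067]
```

View pics/l4.png

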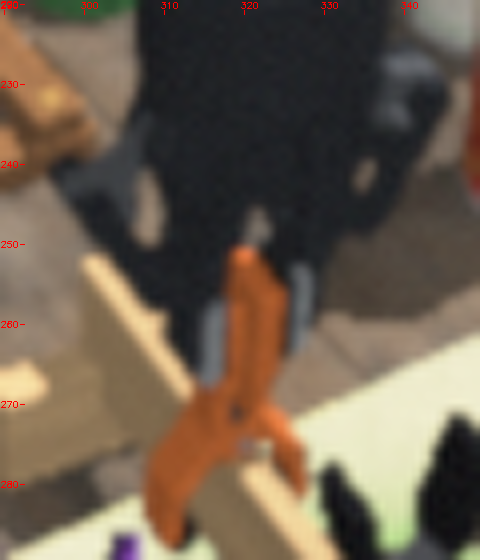

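>>> servo_tool:
  deltas:
    - [[0,0,-0.006,0,0,0],[0,0,-0.012,0,0,0],[0,0,-0.022,0,0,0],[0,0,-0.03,0,0,0],[0,0,-0.03,0,0,0],[0,0,-0.015,0,0,0],[0,0,-0.005,0,0,0],[0,0,0,0,0,0],[0,0,0,0,0,0]]

```text
time: 13.5
ee_pos: [0.5347, -0.2908, 0.2723]
ee_rot: [[0.095, 0.995, -0.001], [0.995, -0.095, 0.001], [0.001, -0.002, -1.0]]
force: [-0.6, 0.0, -0.3]
width: 0.023
```

```bash
python3 - <<'E'
from h import *; from crop import crop
from bd import *
a=robot.get_image('side');b=robot.get_image('top')
s=robot.get_state(); print(s['time'],s['ee_pos'],np.round(s['ee_rot'],3).tolist(),s['width'],s['force'])
R=np.array(s['ee_rot']);p=np.array(s['ee_pos'])
for d in [(0,0,46),(12,0,46),(-12,0,46),(0,0,96)]: print(d,proj('side',p+R@np.array(d)/1000))
print([(px(x['point']),x['score']) for x in robot.tip_of('side','clamp')])
crop(a,290,180,350,250,'l5')
E
```

```text
13.6 [ 0.53462036 -0.29073684  0.27180437] [[0.095, 0.995, -0.002], [0.995, -0.095, 0.001], [0.001, -0.002, -1.0]] 0.022950444925229255 [-0.8362518  -0.50227105 -0.70825516]
(0, 0, 46) [[321.61191133 235.22483563]]
(12, 0, 46) [[319.1194439  232.31512739]]
(-12, 0, 46) [[324.15120945 238.18921407]]
(0, 0, 96) [[320.56650937 250.28582871]]
[(array([293.216, 307.314]), 0.72), (array([216.776, 196.098]), 0.25)]
```

View pics/l5.png

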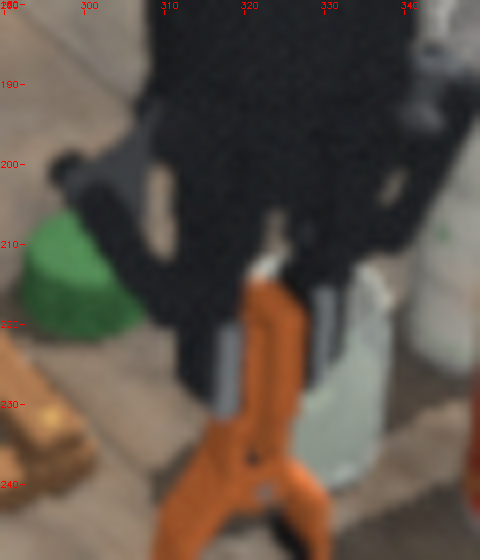

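```bash
python3 - <<'E'
from h import *; from crop import crop
a=robot.get_image('side');b=robot.get_image('top')
import pickle; pickle.dump((a,b),open('m2.pkl','wb'))
s=robot.get_state(); print(s['time'],s['ee_pos'])
crop(a,300,205,345,265,'l6');crop(b,370,185,440,245,'l7')
E
```

```text
13.75 [ 0.53493907 -0.29091962  0.27213091]
```

View pics/l6.png

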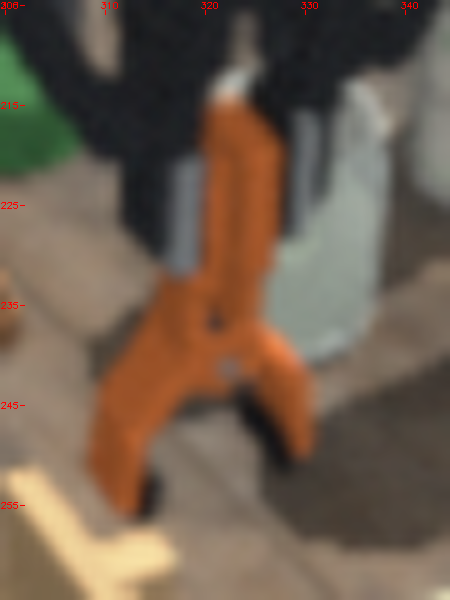

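View pics/l7.png

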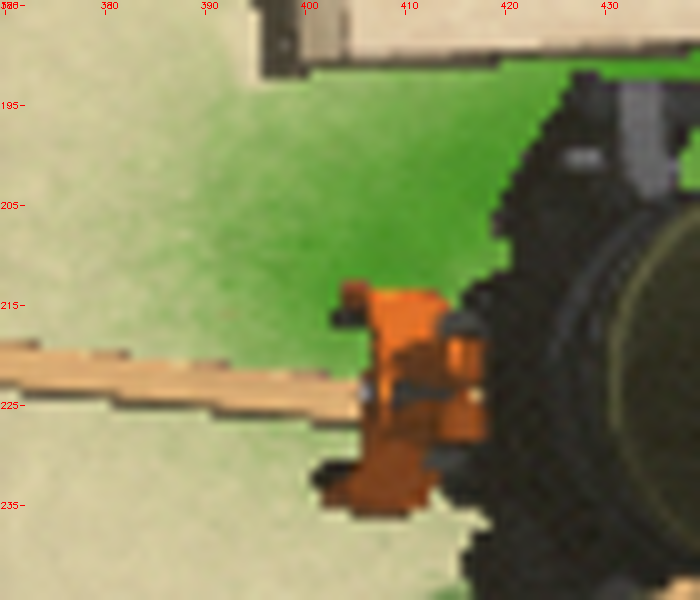

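```bash
python3 - <<'E'
from h import *; from plan import *
p,e=tri((322.5,241),(417.2,224.0)); print('pin -y end',p,e)
q=onplane('top',(406.0,223.8),p[2]); print('pin +y end',q)
m=(p+q)/2; t=np.array([.5348,-.2908,.2720]); R=tool(-5.45); print('clamp in tool',R.T@(m-t)*1000)
# jaw tips
for c in [(0,0)]: pass
# predicted pixel for jaws w/ clamp at m, outer jaw tips
C=R@np.array([[0,1,0],[1,0,0],[0,0,-1.]])  # clamp axes: x=tool y,y=tool x,z=-tool z
for L in [(-16.5,-12,-50),(16.5,-12,-50),(-26,-12,-50),(26,-12,-50),(0,-12,0),(0,0,63),(-12.5,-12,63),(12.5,-12,63)]:
    u=proj('side',m+C@np.array(L)/1000)[0]; print(L,u,(u-[300,205]+.5)*10)
E
```

```text
pin -y end [ 0.53269536 -0.3016852   0.21678118] 0.004810906007888849
pin +y end [ 0.53501607 -0.27678628  0.21678118]
clamp in tool [ 1.46750216 -1.08858818 55.21881948]
(-16.5, -12, -50) [316.56160677 257.74197456] [170.61606766 532.41974562]
(16.5, -12, -50) [328.01627825 253.60726575] [285.16278254 491.07265749]
(-26, -12, -50) [313.21475747 258.95006222] [137.14757467 544.50062223]
(26, -12, -50) [331.26542818 252.43444391] [317.65428182 479.34443914]
(0, -12, 0) [323.37417163 240.73811284] [238.74171632 362.38112837]
(0, 0, 63) [322.16616779 217.60291332] [226.66167793 131.02913323]
(-12.5, -12, 63) [320.12103431 222.02572026] [206.21034315 175.25720259]
(12.5, -12, 63) [329.43779586 218.98412161] [299.37795857 144.84121609]
```

```bash
python3 - <<'E'
from bd import *
print(bw(2,-58,312), bw(2,-58,227))
plan([.5348,-.2908,.272],tool(-5.45),bw(2,-58,312),tool(BY,27),10)
E
```

```text
[ 0.60815017 -0.05713995  0.31768605] [ 0.56958814 -0.05569224  0.2419505 ]
max 0.024 2.7 end [ 0.6082 -0.0572  0.3177]
[[0.024,0.0051,-0.0046,2.7,-0.08,-0.32],[0.0239,0.005,-0.0048,2.7,-0.08,-0.33],[0.0239,0.0049,-0.0051,2.7,-0.07,-0.32],[0.0238,0.0048,-0.0054,2.7,-0.08,-0.33],[0.0238,0.0046,-0.0056,2.7,-0.08,-0.32],[0.0238,0.0046,-0.0059,2.7,-0.08,-0.32],[0.0238,0.0043,-0.0061,2.69,-0.07,-0.33],[0.0237,0.0042,-0.0063,2.7,-0.08,-0.32],[0.0237,0.0041,-0.0066,2.7,-0.08,-0.32],[0.0236,0.0039,-0.0068,2.7,-0.08,-0.33]]
```

>>> servo_tool:
  deltas:
    - [[0.024,0.0051,-0.0046,2.7,-0.08,-0.32],[0.0239,0.005,-0.0048,2.7,-0.08,-0.33],[0.0239,0.0049,-0.0051,2.7,-0.07,-0.32],[0.0238,0.0048,-0.0054,2.7,-0.08,-0.33],[0.0238,0.0046,-0.0056,2.7,-0.08,-0.32],[0.0238,0.0046,-0.0059,2.7,-0.08,-0.32],[0.0238,0.0043,-0.0061,2.69,-0.07,-0.33],[0.0237,0.0042,-0.0063,2.7,-0.08,-0.32],[0.0237,0.0041,-0.0066,2.7,-0.08,-0.32],[0.0236,0.0039,-0.0068,2.7,-0.08,-0.33],[0,0,0,0,0,0],[0,0,0,0,0,0],[0,0,0,0,0,0]]

```text
time: 15.05
ee_pos: [0.6083, -0.0588, 0.3185]
ee_rot: [[0.039, 0.89, -0.454], [0.999, -0.035, 0.016], [-0.001, -0.454, -0.891]]
force: [-0.3, -0.5, -0.6]
width: 0.0228
```

```bash
python3 - <<'E'
from h import *; from crop import crop
from bd import *
a=robot.get_image('side');b=robot.get_image('top')
import pickle; pickle.dump((a,b),open('m3.pkl','wb'))
s=robot.get_state(); print(s['time'],s['ee_pos'],wb(s['ee_pos']),np.round(BR.T@s['ee_rot'],3).tolist(),s['width'])
crop(a,240,135,320,215,'n1');cv2.imwrite('pics/n2.png',b[:,:,::-1])
E
```

```text
15.15 [ 0.60822557 -0.05890462  0.31890426] [  1.57307149 -59.76060048 313.14968849] [[0.002, 1.0, 0.0], [1.0, -0.002, -0.0], [-0.0, 0.0, -1.0]] 0.022735208961199925
```

View pics/n1.png

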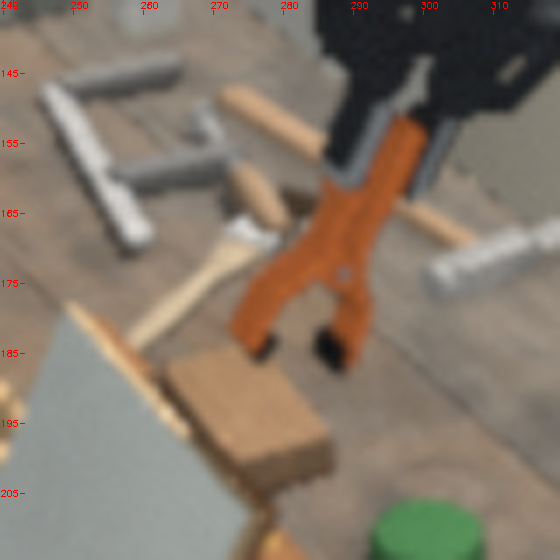

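View pics/n2.png

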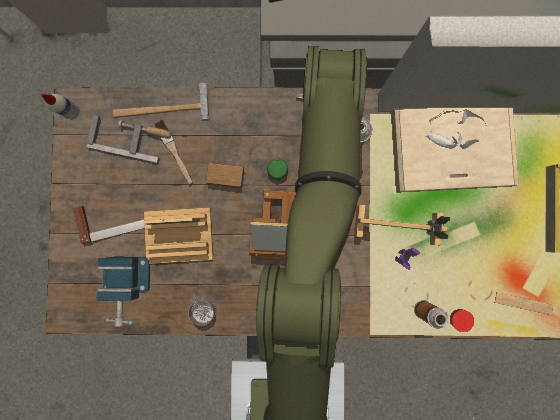

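```bash
python3 - <<'E'
from h import *; from bd import *
for d in (46,50,54,58):
    u=proj('side',bw(1.6,-59-12,313-d))[0]; print(d,u,(u-[240,135]+.5)*7)
for L in [(-12,-71,215),(16,-71,215)]: u=proj('side',bw(*L))[0];print(L,(u-[240,135]+.5)*7)
E
```

```text
46 [291.21209165 170.13227373] [361.98464158 249.42591613]
50 [290.64724232 171.39428335] [358.03069622 258.25998346]
54 [290.08392884 172.6528615 ] [354.08750185 267.07003047]
58 [289.52214496 173.90802214] [350.15501469 275.856155  ]
(-12, -71, 215) [285.02612995 358.14443252]
(16, -71, 215) [338.91339225 366.88287462]
```

>>> servo_tool:
  deltas:
    - [[0,0,0.01,0,0,0],[0,0,0.016,0,0,0],[0,0,0.016,0,0,0],[0,0,0.008,0,0,0],[0,0,0.002,0,0,0],[0,0,0,0,0,0],[0,0,0,0,0,0]]

```text
time: 15.85
ee_pos: [0.5857, -0.0568, 0.2729]
ee_rot: [[0.038, 0.891, -0.452], [0.999, -0.034, 0.017], [-0.0, -0.453, -0.892]]
force: [-0.5, -0.4, -0.2]
width: 0.0229
```

```bash
python3 - <<'E'
from h import *; from crop import crop
from bd import *
a=robot.get_image('side')
s=robot.get_state(); print(s['time'],s['ee_pos'],wb(s['ee_pos']),s['force'],s['width'])
crop(a,250,160,310,220,'n3')
E
```

```text
15.9 [ 0.58568604 -0.05672995  0.27292861] [  2.30415988 -58.43305402 261.92252193] [ 0.23810912 -0.74574821 -0.34717568] 0.02278582994024402
```

View pics/n3.png

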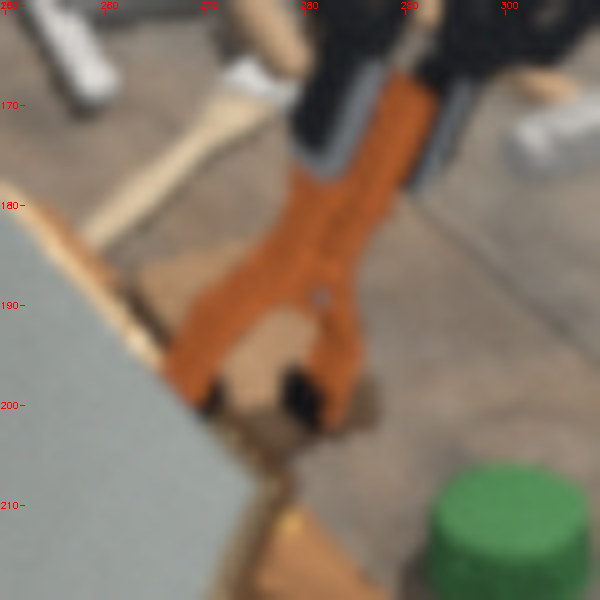

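```bash
python3 - <<'E'
from h import *; from bd import *
for L in [(-8,-70,150),(0,-70,150),(12,-70,150),(-8,-90,150),(12,-85,150),(2-16.5,-70,165),(2+16.5,-70,165),(2,-70,211)]:
    u=proj('side',bw(*L))[0]; print(L,np.round((u-[250,160]+.5)*10))
E
```

```text
(-8, -70, 150) [230. 457.]
(0, -70, 150) [252. 459.]
(12, -70, 150) [285. 463.]
(-8, -90, 150) [263. 493.]
(12, -85, 150) [309. 490.]
(-14.5, -70, 165) [232. 410.]
(18.5, -70, 165) [322. 422.]
(2, -70, 211) [339. 278.]
```

>>> servo_tool:
  deltas:
    - [[0,0.001,0.006,0,0,0],[0,0,0.008,0,0,0],[0,0,0.008,0,0,0],[0,0,0.006,0,0,0],[0,0,0.004,0,0,0],[0,0,0.001,0,0,0],[0,0,0,0,0,0],[0,0,0,0,0,0]]

```text
time: 16.7
ee_pos: [0.5712, -0.0561, 0.2427]
ee_rot: [[0.037, 0.891, -0.453], [0.999, -0.033, 0.017], [0.0, -0.453, -0.891]]
force: [0.1, -0.6, -0.7]
width: 0.0225
```

```bash
python3 - <<'E'
from h import *; from crop import crop
from bd import *
a=robot.get_image('side')
s=robot.get_state(); print(s['time'],s['ee_pos'],wb(s['ee_pos']),s['force'],s['width'])
crop(a,220,170,310,260,'n4');crop(a,250,165,310,225,'n5')
E
```

```text
16.75 [ 0.57125557 -0.05612463  0.24270809] [  3.15515909 -58.36953139 228.43884709] [-0.23532899  0.39680755 -0.80328663] 0.02290249801098078
```

View pics/n4.png

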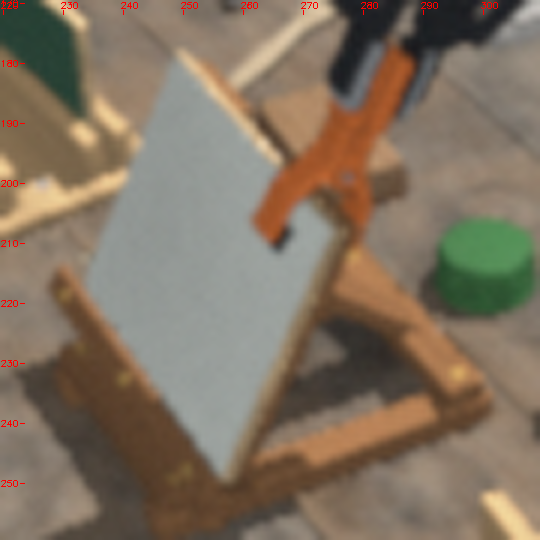

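View pics/n5.png

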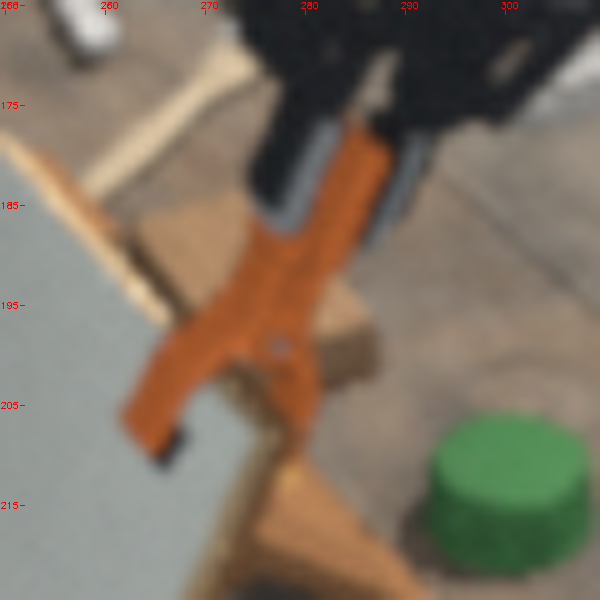

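>>> servo_tool:
  deltas:
    - [[0,0,0,0,0,0],[0,0,0,0,0,0],[0,0,0,0,0,0],[0,0,0,0,0,0]]
  jaw: 0.04

```text
time: 17.15
ee_pos: [0.5708, -0.0561, 0.2426]
ee_rot: [[0.037, 0.89, -0.454], [0.999, -0.033, 0.017], [0.0, -0.455, -0.891]]
force: [-1.0, 1.1, 0.2]
width: 0.0402
```

>>> servo_tool:
  deltas:
    - [[0,0,0,0,0,0],[0,0,0,0,0,0],[0,0,0,0,0,0],[0,0,0,0,0,0],[0,0,0,0,0,0]]
  jaw: 0.078

```text
time: 17.65
ee_pos: [0.5711, -0.0561, 0.2425]
ee_rot: [[0.037, 0.89, -0.453], [0.999, -0.033, 0.017], [0.0, -0.454, -0.891]]
force: [0.1, -0.9, 0.5]
width: 0.078
```

```bash
python3 - <<'E'
from h import *; from crop import crop
from bd import *
a=robot.get_image('side')
s=robot.get_state(); print(s['time'],s['ee_pos'],wb(s['ee_pos']),s['force'],s['width'])
crop(a,250,165,310,225,'n6')
E
```

```text
17.7 [ 0.57106789 -0.05609385  0.24247283] [  3.09383014 -58.3458099  228.14356426] [0.01312328 0.28470306 0.29587117] 0.07831396004382632
```

View pics/n6.png

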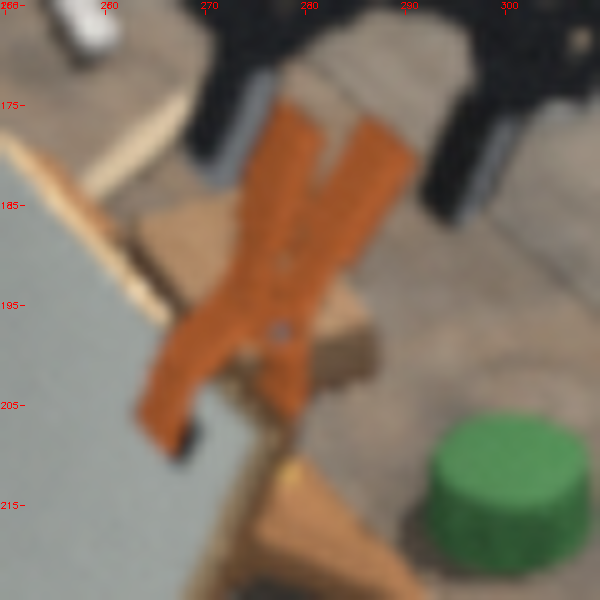

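The clamp is on the joint and the fingers are clear on both sides of the grips. Retract.

>>> servo_tool:
  deltas:
    - [[0,0,-0.01,0,0,0],[0,0,-0.02,0,0,0],[0,0,-0.03,0,0,0],[0,0,-0.04,0,0,0],[0,0,-0.03,0,0,0],[-0.03,0,-0.01,0,0,0],[-0.045,0,0,0,0,0],[-0.045,0,0,0,0,0],[-0.045,0,0,0,0,0],[-0.045,0,0,0,0,0],[-0.02,0,0,0,0,0],[0,0,0,0,0,0],[0,0,0,0,0,0]]

```text
time: 19.0
ee_pos: [0.626, -0.2881, 0.3673]
ee_rot: [[0.038, 0.891, -0.453], [0.999, -0.033, 0.018], [0.001, -0.454, -0.891]]
force: [0.3, -0.2, 0.7]
width: 0.0782
```

```bash
python3 - <<'E'
from h import *; from crop import crop
from bd import *
a=robot.get_image('side');b=robot.get_image('top')
import pickle; pickle.dump((a,b),open('m4.pkl','wb'))
s=robot.get_state(); print(s['time'],s['ee_pos'],s['force'],s['width'],np.abs(s['qvel']).max())
crop(a,225,165,305,255,'o1');crop(b,245,185,345,260,'o2')
cv2.imwrite('pics/o3.png',b[:,:,::-1])
E
```

```text
19.1 [ 0.62655561 -0.28656711  0.36760419] [-1.52083745  1.03252033  0.25172501] 0.07821167538552903 0.009615577983815784
```

View pics/o1.png

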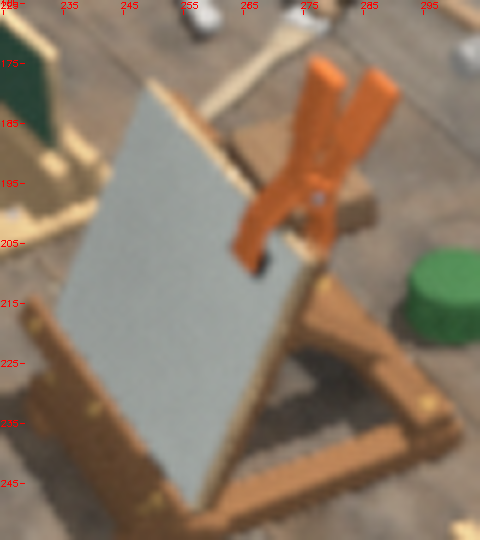

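View pics/o2.png

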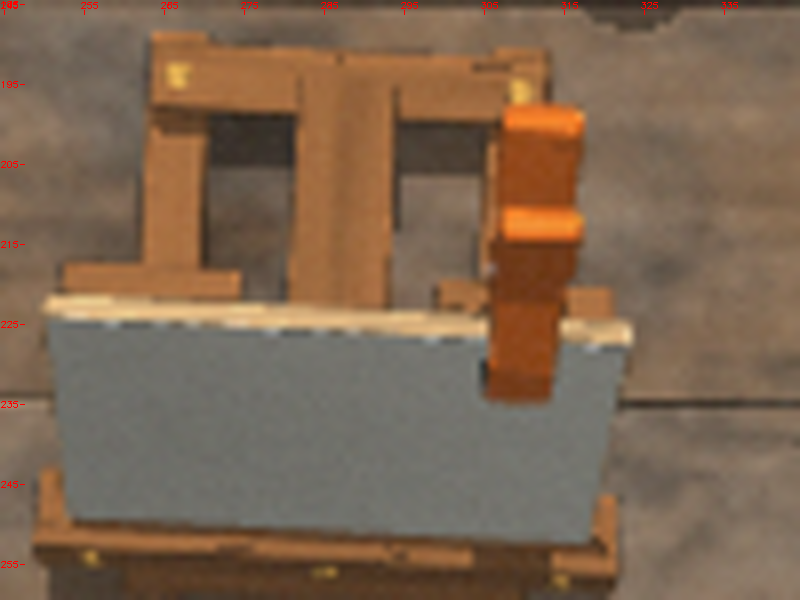

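View pics/o3.png

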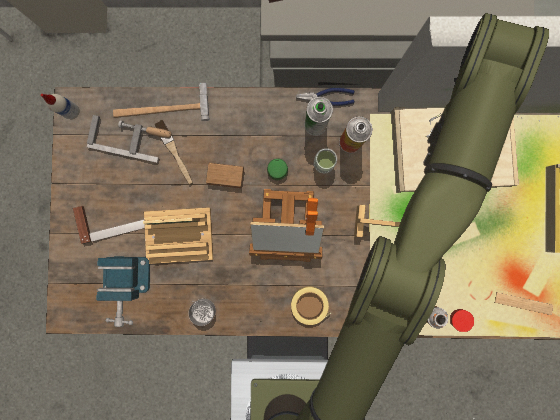

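```bash
python3 - <<'E'
from pf import *
# expected pixels for clamp pin ends at (2,-58±12,z)
for z in (168,173,178):
    print(z,proj('side',bw(2,-70,z)),proj('top',bw(2,-46,z)))
obs=[('side',(0,-12,0),(277.5,197.5)),('top',(0,12,0),(305.75,218.25)),
 ('top',(19,0,64),(312.4,200.5)),('top',(-19,0,64),(312.2,213))]
p,r=pfit(obs,(2,-58,173,0,0,0)); print(np.round(p,1),np.round(r,1).tolist())
# panel: o1 s6 (225,165); o2 s8 (245,185)
o1=lambda x,y:(225+x/6-.5,165+y/6-.5); o2=lambda x,y:(245+x/8-.5,185+y/8-.5)
obs=[('side',(-4,-90,150),o1(305,262)),('side',(-4,90,150),o1(150,83)),('side',(-4,-90,0),o1(195,508)),
('top',(-4,90,150),o2(50,320)),('top',(4,90,150),o2(45,298)),('top',(4,-90,150),o2(632,325)),('top',(-4,-90,150),o2(630,347))]
p,r=pfit(obs,(-4,0,0,0,0,0)); print(np.round(p,2),np.round(r,1).tolist())
for L in [(-4,90,0),(-4,-90,0),(-8,90,150),(-8,-90,150)]: print(L,proj('top',bw(*L)))
E
```

```text
168 [[277.61454339 200.22643986]] [[305.8122836  219.77382195]]
173 [[278.27660379 198.7467654 ]] [[305.93461942 218.79083533]]
178 [[278.94085226 197.26220072]] [[306.05796895 217.7997033 ]]
[-1.000e-01 -5.690e+01  1.761e+02 -2.000e-01 -1.000e+00 -1.600e+00] [[0.4, 0.0], [-0.2, 0.5], [0.3, -1.5], [-0.2, 0.5]]
[-4.1   0.11  3.22  0.24 -0.79 -0.14] [[0.2, -0.2], [-0.5, -0.2], [-0.0, 1.2], [-0.9, -0.1], [0.0, -0.3], [0.1, -0.0], [0.4, 0.2]]
(-4, 90, 0) [[252.7864159  248.37410735]]
(-4, -90, 0) [[318.18057076 251.41253067]]
(-8, 90, 150) [[249.81121151 224.32980327]]
(-8, -90, 150) [[323.30532408 227.68152447]]
```

```bash
python3 - <<'E'
import pickle,cv2,numpy as np
a1,b1=pickle.load(open('m1.pkl','rb')); a4,b4=pickle.load(open('m4.pkl','rb'))
g=lambda x:cv2.cvtColor(x,cv2.COLOR_RGB2GRAY).astype(np.float32)
for n,i,j,bx in [('side br',a1,a4,(245,225,268,256)),('side tl',a1,a4,(240,170,258,195)),('side edge',a1,a4,(252,212,275,250)),('top lower',b1,b4,(246,236,296,258)),('top topedge',b1,b4,(246,216,298,232)),('side static',a1,a4,(225,225,245,262))]:
    x0,y0,x1,y1=bx; W=np.eye(2,3,dtype=np.float32)
    try:
        cc,W=cv2.findTransformECC(g(i)[y0:y1,x0:x1],g(j)[y0:y1,x0:x1],W,cv2.MOTION_TRANSLATION,(3,200,1e-6)); print(n,round(cc,4),W[:,2])
    except Exception as e: print(n,'fail')
E
```

```text
side br 0.9772 [ 0.2390165  -0.10535043]
side tl 0.9997 [0.02116205 0.00111749]
side edge 0.9961 [ 0.08887722 -0.08416414]
top lower 0.999 [-0.00397898 -0.01421204]
top topedge 0.9996 [-0.00960086  0.00556029]
side static 0.9886 [-0.12999094 -0.06665616]
```

```bash
python3 - <<'E'
from pf import *
o1=lambda x,y:(225+x/6-.5,165+y/6-.5); o2=lambda x,y:(245+x/8-.5,185+y/8-.5)
obs=[('side',(-4,-90,150),o1(305,262)),('side',(-4,90,150),o1(150,83)),
('top',(-4,90,150),o2(50,320)),('top',(4,90,150),o2(45,298)),('top',(4,-90,150),o2(632,325)),('top',(-4,-90,150),o2(630,347))]
def res(p): return np.concatenate([proj(o[0],bw(*(p+np.array(o[1]))))[0]-o[2] for o in obs])
s=least_squares(res,[-4,0,0],loss='soft_l1'); print(s.x,np.round(res(s.x),1))
m0=robot.get_image('side'); s=robot.get_state(); print(s['time'],s['force'],np.abs(s['qvel']).max())
E
```

```text
[-5.74155419 -0.6120996   2.26199937] [ 0.4  0.  -0.6  0.1 -0.8  0.   0.1 -0.1  0.1 -0.1  0.4  0. ]
19.15 [ 0.27050649 -0.35757919 -0.10288942] 0.003285663530915921
```

```bash
python3 - <<'E'
from bench import robot
print(robot.finish_job()); print(robot.get_state()['time'])
E
```

```text
the job is handed in; nothing more can be done
None
the job is handed in; nothing more can be done
```

I stood the primed panel in the easel's ledge and clipped the orange clamp over panel and board on the robot's right of the cut-out. I handed the job in at about 19 s of the 54 s; no verdict was reported.

**Panel:** after release it stood white face to the front. My last fit put it within 1 mm of centre and about 1° off parallel to the board. Comparing pictures from before and after clamping showed no measurable movement.

**Clamp:** it measured 57 mm to the right of the board's middle, with the pivot about 176 mm up. It was about 2 mm from mid joint and square to within about 2°. The pads are over the wood on both faces. I could not measure its grip force; that it is clamping rests on the pictures.

**Robot and bystanders:** the arm was clear and still at the end. The jar, block and cap looked in place in the last picture; I did not measure them.

**Checks that disagreed:**
- **Foot height:** the camera fits put the panel's foot 2–3 mm up in my ledge frame (limit 4 mm). The arm felt the ledge 2–4 mm above my frame's zero as well, so I took it as an error in that frame rather than a gap.
- **Clamp in the fingers:** the side picture put the clamp 3–9 mm lower in the fingers than I had intended. I chose the final height so that either reading would do.

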